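# Fit the slicing disc on the disc cutter

## Task

Lift the slicing disc (blue hub) off its stand and lower it onto the leaning shaft of the disc cutter, without dropping or forcing it. Turn it on the shaft until its keyway drops over the key and it sits fully home on the shoulder, then let go. Leave the orange-hubbed grating disc, the pan, the knife, the pusher and the jar where they are.

Things in the scene. Friction and masses are not known exactly. Their poses are not given: they have to be found in the camera images.
- slicer_hub (a point): Slicing disc, 0.3 to 0.6 kg: aluminium disc 160 mm across with two steel blades, on a blue six-sided hub 46 mm across flats (53 over corners), 60 mm long. Point on the hub axis, 42 mm above the hub's underside, 18 below its top: grip here. z up the axis, x towards the keyway, which faces the middle of a flat (flats at 0, 60, 120.. degrees from x). It starts within 0.8 rad of world x.
- slicer_foot (a point): Slicing disc: point on the hub axis in the plane of its underside, axes as slicer_hub. The disc plate lies 8 to 13 mm above this plane and the blades rise to 19 mm, so the upper 41 mm of hub are free. A 22.5 mm bore runs right through, with one keyway along its whole length, 10 mm wide, reaching 17 mm from the axis.
- shaft_seat (a point): Disc cutter, centre of the flat steel shoulder (44 mm across) on which the hub's underside rests when home; on the shaft axis, fixed to the bowl, does not turn with the shaft. z up along the shaft, which leans 30 degrees from vertical towards the cutter's front; x square to it, to the uphill side. The 20 mm shaft ends 63 mm above the shoulder, the last 5 mm tapered to 12 mm.
- shaft_key (a point): Point on the shaft axis level with the upper end of the brass key, 20 mm above the shoulder; axes as shaft_seat. The key, 7 mm wide, stands out to 15 mm from the axis, from the shoulder up to here; above, the shaft is plain. Its angle is anywhere within 0.8 rad either side of x and is not reported: see it, or feel for it by turning the disc.
- bowl: The cutter's open aluminium bowl round the shaft, 184 mm wide inside. Origin on the shaft axis in the bowl floor, 15 mm below the shoulder; axes as shaft_seat. Rim 50 mm above the floor; discharge gap and chute on the downhill (-x) side. A hub not lined up stands on the key's end, 20 mm too high; lined up within about 7 degrees it goes down. The gearbox keeps the shaft from turning (under 3 N m).
- cutter: The disc cutter, fixed on the bench: white foot 270 x 240 x 80 mm, motor and leaning bowl on it, highest point of the bowl 295 mm above the bench. Origin in the middle under the foot; -x is its front, where the chute comes out.
- disc_stand: White plastic stand, 190 x 400 x 18 mm, fixed; origin in the middle of its underside, long side along y. Two steel posts, 14 mm thick, 30 mm high above the board, at y = -95 and +95 mm, each with a disc over it, hub standing on the board: lift a disc more than 30 mm straight up. A rim 12 mm high along the +x edge.
- grater_hub (a point): The grating disc, of the same shape and size with an orange hub and rows of small teeth, on the other post of the stand; the point lies as in slicer_hub. To be left where it is.
- pan: Steel catch pan under the chute, 162 x 265 x 62 mm, loose; origin in the middle of its underside.
- knife: Trimming knife with a wooden handle, 230 mm long, lying on the bench, handle towards its -x; 23 mm high; origin at the root of the blade, at bench height.
- pusher: White plastic feed pusher standing on the bench, 66 mm across, 150 mm high; origin under it.
- jar: Amber glass jar with red cap, 90 mm across, 150 mm high; origin under it.
Not all that is in view belongs to the job. Leave any purple look-alike of the part that bears slicer_hub alone.

How it is judged:
By the outcome, as a careful person would: the job done as asked, in the order asked, and still so for the second after the job is handed in, with the robot touching nothing.
It also fails if it takes over 61 s, if anything falls off the work surface, if the arm or the gripper's body presses on something with over 40 N, if the wrist force passes 120 N, or if a joint passes its speed limit or range.

## Robot

A 6-joint arm with a two-finger parallel gripper is mounted at the origin on the work surface. World frame = base frame: x ahead of the robot, y to its left, z up, the work surface at z = 0. Lengths are in m, angles in degrees, forces in N, time in s.
With the tool pointing down it reaches from about 0.375 to 0.9 m from the base axis. Payload 3.1 kg.
Tool frame: the origin (TCP) lies midway between the tips of the shut fingers; the grasp point (between the pads) lies 19 mm behind it; z points along the fingers, y is the direction in which the jaws open and shut (so a half turn about z gives the same grasp; the last joint's range is limited). The gripper opens to 87 mm and grips with 3 to 60 N. Pads are 19 mm wide; open, the fingers measure 117 mm over their backs; the gripper's body (75 mm by 190 mm) begins 51 mm behind the grasp point.
Start: joints at [-76.06, 30.224, 82.088, -0, 67.689, -10.227], TCP at [0.256, -0.57, 0.223] pointing down, gripper open.
Joint ranges: [-176.69, 176.69], [-43.24, 126.21], [12.49, 139.97], [-82, 262], [0, 151.66], [-163.58, 163.58]. Speed limits (degrees/s): [159.86, 159.86, 180, 180, 180, 180].

## Interface

Orientations are given as a 3x3 rotation matrix whose columns are the frame's x, y, z axes.
In Python, from rig import status, vision, bot, models gives the robot as it stands.
- The arm moves only by the tool send_rows, never from a script. Its argument "moves" is a list of rows, each a list of 7 numbers: the shift along the tool's x, y, z in units of 25 mm (1.0 is 25 mm), then the turn, a rotation vector about the tool's x, y, z in units of 10 degrees (1.0 is 10 degrees), then the closure, from -1 (fully open) to 1 (shut), so that 0 is half open. In form: [[dx, dy, dz, rx, ry, rz, hand], ...]. A call has 1 to 12 rows; each row shifts and turns the commanded pose from where the row before left it, along the tool's axes as they then stand; what a row does not reach is not made up. A row lasts 1/8 s, in which the tool goes at most 62.5 mm and 10.7 degrees, less where a joint would pass 70% of its speed; a pose out of reach is approached as far as the arm can. A call is refused whole if a number of a shift passes 1 or a number of a turn 1, either way. A call with a gripper value outside its range is refused whole. The fingers move at their own pace and stop on an object; the grip force is fixed at half the most. Time passes only in rows, so rows that do not move let the fingers close. It gives the time, the measured TCP pose, the force and the opening at its end, in the units of the state.
- status.read_state(): the state, without advancing time (a new reading comes with each control period).
- vision.capture(name): name is "scene" or "top" or "wrist"; returns a dict with "img" (384x512x3 uint8, red, green, blue), "depth" (384x512 float32, m along the optical axis (not along the pixel's ray), 0 where there is no reading), "fx", "fy", "cx", "cy" (pixels), "distortion" ([k1, k2, p1, p2, k3] as OpenCV has them; the pictures are not rectified), "pose" (4x4, takes a point from camera to world coordinates); the wrist camera has in their place "hand_eye" (4x4, takes a point from camera to tool coordinates, whose origin is the TCP and whose axes are the flange's). Camera axes: x right, y up, looking along -z (the intrinsics and any distortion apply to the point x, -y, -z); pixel columns grow to the right and rows downward; lengths in m; the calibration is good to about 2 mm. A picture is of the moment at which its call begins: read the wrist's pose just before it.
- bot.hand_in(): hands the job in, once; it reports no verdict.
Trained networks look in the newest picture that a camera, given by its name, has taken for a name from the list of things; names that differ only in an ending like _2 or _b are one class to them, and where a whole thing is asked for, a point or a joint stands for the part that bears it (a point fixed in the world has none). Each returns a list of dicts, best first, with "confidence" (0 to 1); they miss things now and then, are a little off and sometimes report something else, mostly with a low value. They report only what shows in the picture. A call takes as long as a camera call. They do not tell look-alikes from the thing itself.
- models.masks_of(camera, name): "mask" (384x512 bool, what is visible of it) and "extent" ([left, top, right, bottom] in pixels, round what is visible of it).
- models.landmark_of(camera, name): "point" ([column, row] in pixels: a listed point, or the origin of a listed thing).
The state is a dict: "time_s": time; "joint_positions": joint angles; "qvel": joint speeds; "tau": joint torques, N m; "position": TCP position; "tcp_rot": TCP orientation; "force": force on the tool from outside, world axes, zero at the start; "moment": the same for the moment, N m; "opening": opening from 0.0 (shut) to 1.0 (fully open).
Only numpy, scipy, OpenCV 4.12 (cv2) and the standard library are available. Lean on these libraries where they do the work, as an engineer would, in place of code of your own. Each camera call takes 0.05 s, during which the arm holds its last target.

## Working session

There is one attempt and no reset: what is moved stays moved. The work goes in short steps, Python scripts to look and compute and a tool call to move; the robot and the scene stay as the last step left them, time stands still between calls to the robot, and variables do not carry over. Pictures are saved under pics/ and viewed, and the job is handed in when it is done.

Besides the shell and the picture viewer there is one more tool, called after "Emit:" by a JSON object that holds its "fn" and its "kwargs". send_rows: Moves the arm, as the interface text tells. Its arguments: {"type":"object","properties":{"moves":{"type":"array"}},"required":["moves"]}

```bash
ls; mkdir -p pics; cat > h.py <<'E'
import numpy as np, cv2
from rig import status, vision, bot, models
def save(name,img): cv2.imwrite('pics/'+name+'.png',cv2.cvtColor(img,cv2.COLOR_RGB2BGR))
def pose(c,st=None):
    if 'pose' in c: return np.array(c['pose'])
    T=np.eye(4);T[:3,:3]=np.array(st['tcp_rot']);T[:3,3]=st['position']
    return T@np.array(c['hand_eye'])
def K(c): return np.array([[c['fx'],0,c['cx']],[0,c['fy'],c['cy']],[0,0,1.]])
def rays(c,uv):
    uv=np.asarray(uv,float).reshape(-1,1,2)
    n=cv2.undistortPoints(uv,K(c),np.array(c['distortion'],float)).reshape(-1,2)
    return np.c_[n[:,0],-n[:,1],-np.ones(len(n))]
def pts(c,uv,P):
    r=rays(c,uv); uvi=np.round(np.asarray(uv)).astype(int).reshape(-1,2)
    d=c['depth'][uvi[:,1].clip(0,383),uvi[:,0].clip(0,511)]
    p=r*d[:,None]
    return p@P[:3,:3].T+P[:3,3], d
def proj(c,X,P):
    Xc=(np.asarray(X).reshape(-1,3)-P[:3,3])@P[:3,:3]
    q=np.c_[Xc[:,0],-Xc[:,1],-Xc[:,2]]
    return cv2.projectPoints(q.reshape(-1,1,3),np.zeros(3),np.zeros(3),K(c),np.array(c['distortion'],float))[0].reshape(-1,2)
def cloud(c,P):
    v,u=np.nonzero(c['depth']>0)
    p,d=pts(c,np.c_[u,v],P); return p,np.c_[u,v]
E
python3 - <<'E'
from h import *
import pickle
st=status.read_state(); print(st)
for n in ['scene','top','wrist']:
    st=status.read_state()
    c=vision.capture(n); save(n+'0',c['img']); pickle.dump((c,st),open(n+'0.pkl','wb'))
    print(n,c['fx'],c['cx'],c['cy'],c['distortion'],pose(c,st))
    for t in ['slicer_hub','slicer_foot','shaft_seat','shaft_key','grater_hub','bowl','disc_stand']:
        for r in models.landmark_of(n,t): print(n,t,r['point'],r['confidence'])
E
```

```text
pics
{'time_s': 0.0, 'joint_positions': array([-7.60607377e+01,  3.02777434e+01,  8.21563642e+01, -3.40924845e-03,
        6.76893657e+01, -1.02263881e+01]), 'qvel': array([-0.08284027,  0.00076395, -0.01739509, -0.01811018, -0.0443431 ,
        0.05841756]), 'tau': array([-9.10155177e-05, -4.40048718e+01, -1.76594317e+01,  6.32740441e-02,
        5.81350189e-02, -1.59562037e-04]), 'position': array([ 0.25570031, -0.56949378,  0.22158487]), 'tcp_rot': array([[ 9.12356529e-01,  4.09396184e-01, -5.72555201e-04],
       [ 4.09396453e-01, -9.12354221e-01,  2.07829128e-03],
       [ 3.28471364e-04, -2.13054468e-03, -9.99997676e-01]]), 'force': array([-0.30237655, -0.32375445, -0.00094093]), 'moment': array([ 0.03166831,  0.01408782, -0.00680519]), 'opening': 0.9981405393281223}
scene 450.0531070230302 258.40082508655075 188.3483665395085 [-0.08860631  0.          0.          0.          0.        ] [[-0.53600097 -0.60595741  0.58780828  1.12910065]
 [ 0.84421012 -0.38760827  0.37022845  0.35119668]
 [ 0.00349668  0.69467651  0.71931378  0.90650787]
 [ 0.          0.          0.          1
[... 843 characters left out ...]
icer_hub [299.9, 203.7] 0.7
top slicer_foot [301.4, 204.3] 0.96
top slicer_foot [358.1, 299.3] 0.8
top shaft_seat [149.3, 143.6] 0.93
top shaft_seat [298.6, 203.5] 0.41
top shaft_key [147.6, 147.2] 0.87
top grater_hub [372.6, 194.3] 0.61
top bowl [154.9, 146.3] 0.84
top disc_stand [330.9, 201.9] 0.66
wrist 299.4821993614695 252.18521390093548 192.3833890495798 [-0.03269002  0.          0.          0.          0.        ] [[ 0.40921422  0.87195925  0.26875786  0.3307997 ]
 [-0.91243763  0.390693    0.12172325 -0.5373441 ]
 [ 0.0011359  -0.29503567  0.95548556  0.38489685]
 [ 0.          0.          0.          1.        ]]
wrist slicer_hub [44.7, 94.3] 0.55
wrist slicer_foot [68.5, 91.5] 0.94
```

View pics/scene0.png

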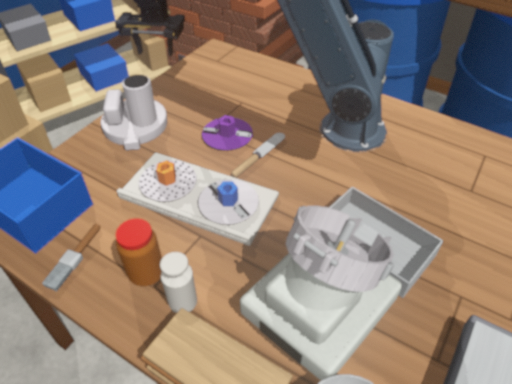

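View pics/top0.png

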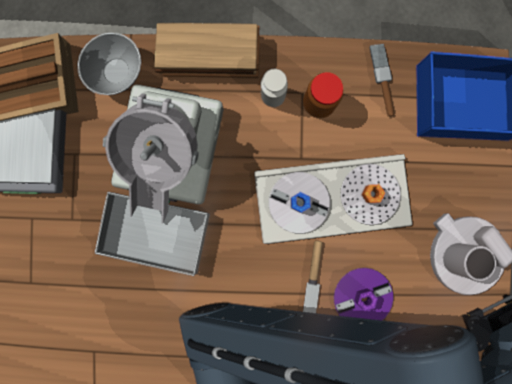

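View pics/wrist0.png

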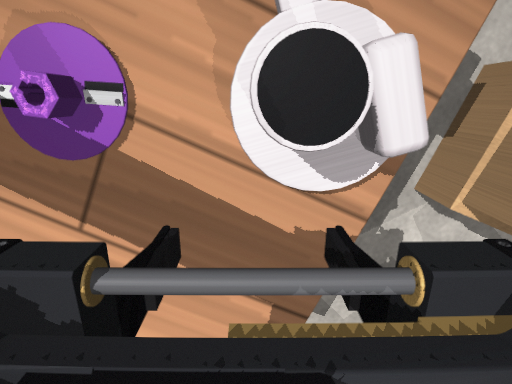

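The blue-hubbed slicing disc is at (300,203) in the top view and (228,192) in the scene view. The grater is to its right at (373,194). The purple look-alike is at (363,296). The cutter's bowl with the shaft is at (150,150) in the top view. Next I'll measure.

```bash
python3 - <<'E'
from h import *
import pickle
for n in ['top','scene']:
    c,st=pickle.load(open(n+'0.pkl','rb')); P=pose(c,st)
    hsv=cv2.cvtColor(c['img'],cv2.COLOR_RGB2HSV)
    cx,cy=((300,203) if n=='top' else (228,192))
    m=(hsv[...,0]>105)&(hsv[...,0]<122)&(hsv[...,1]>130)
    w=np.zeros_like(m); w[cy-30:cy+30,cx-35:cx+35]=1; m&=w
    v,u=np.nonzero(m); p,d=pts(c,np.c_[u,v],P); ok=d>0
    print(n,m.sum(),p[ok].mean(0),np.percentile(p[ok],[5,50,95],axis=0))
    top=p[ok][p[ok][:,2]>np.percentile(p[ok][:,2],90)-.008]; print('top',len(top),top.mean(0),top.min(0),top.max(0))
    # scale-up crops
    im=c['img']
    save(n+'0_hub',cv2.resize(im[cy-45:cy+45,cx-60:cx+60],None,fx=6,fy=6,interpolation=cv2.INTER_CUBIC))
    cx,cy=((150,148) if n=='top' else (340,250))
    save(n+'0_bowl',cv2.resize(im[cy-50:cy+50,cx-60:cx+60],None,fx=6,fy=6,interpolation=cv2.INTER_CUBIC))
E
```

```text
top 219 [ 0.48918588 -0.14440734  0.07504194] [[ 0.47015946 -0.16335897  0.06168998]
 [ 0.48898903 -0.14549073  0.07716095]
 [ 0.5077807  -0.12294394  0.08063337]]
top 197 [ 0.4885687  -0.14399431  0.07725491] [ 0.46693583 -0.16561214  0.07201818] [ 0.5119677  -0.12027205  0.08383245]
scene 114 [ 0.49539331 -0.14199452  0.07673445] [[ 0.47784503 -0.15971562  0.06167432]
 [ 0.49433416 -0.14365702  0.07833032]
 [ 0.51253347 -0.1234794   0.08085972]]
top 106 [ 0.49608968 -0.14150386  0.07822731] [ 0.4746283  -0.16154589  0.07397676] [ 0.51624173 -0.1203999   0.08298773]
```

View pics/top0_hub.png

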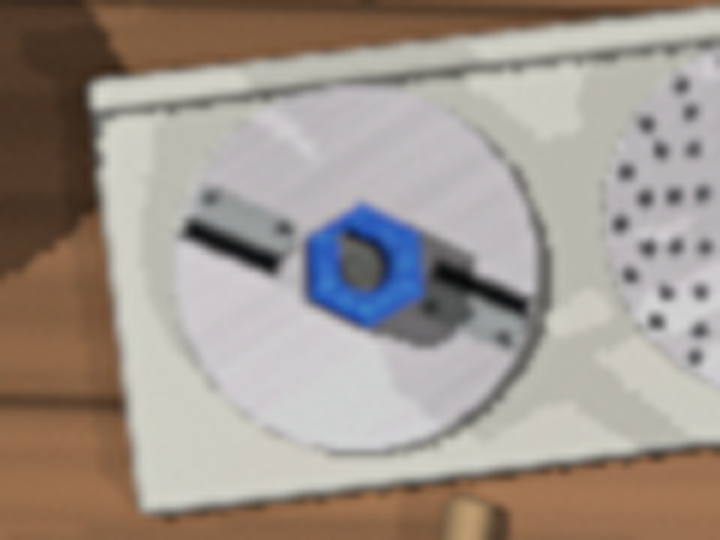

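View pics/scene0_hub.png

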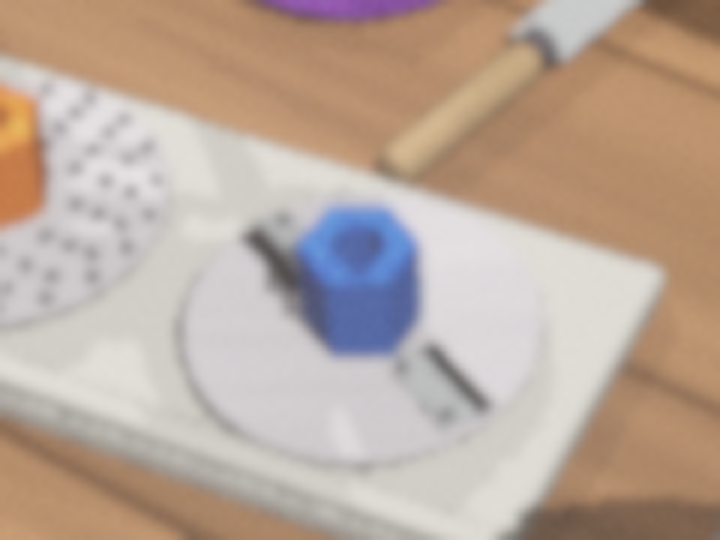

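View pics/top0_bowl.png

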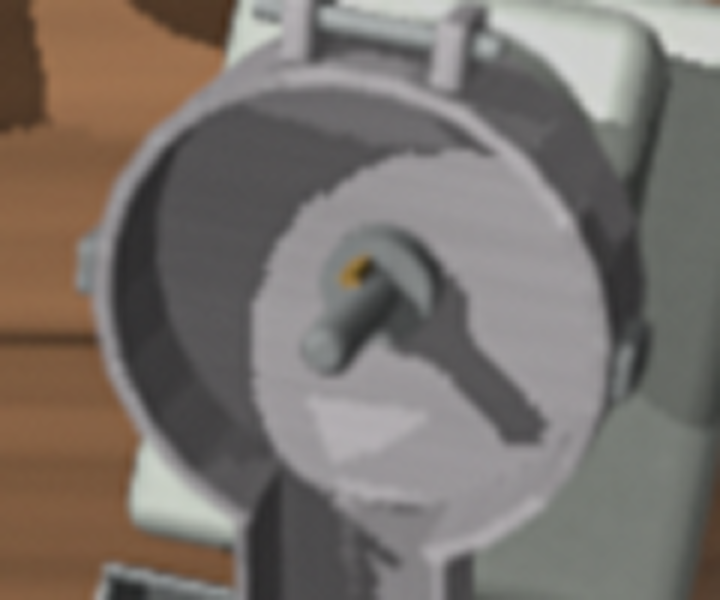

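View pics/scene0_bowl.png

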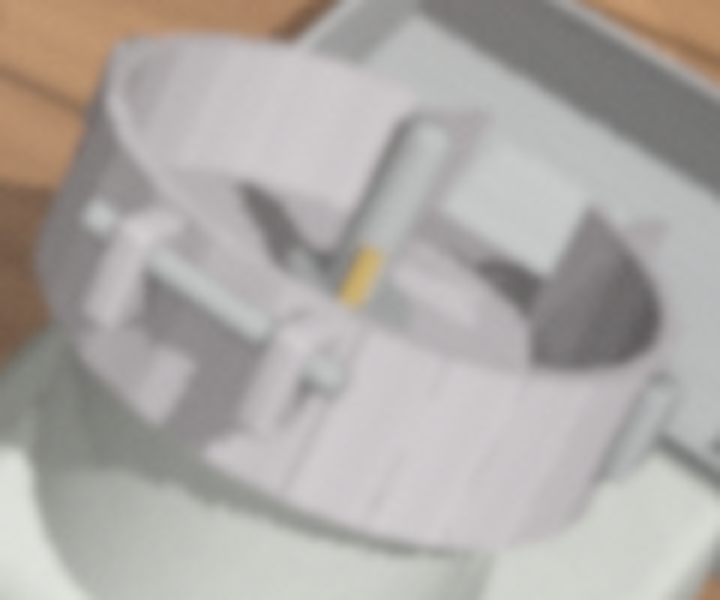

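```bash
cat > a.py <<'E'
from h import *
import pickle
allp=[]
for n in ['top','scene']:
    c,st=pickle.load(open(n+'0.pkl','rb')); P=pose(c,st)
    p,uv=cloud(c,P)
    allp.append((p,uv))
    cx,cy=((150,148) if n=='top' else (340,250))
    s=(abs(uv[:,0]-cx)<55)&(abs(uv[:,1]-cy)<55)&(p[:,2]>.1)
    q=p[s]; u=uv[s]
    # floor plane by RANSAC with normal ~30 deg
    best=0;rng=np.random.default_rng(0)
    for _ in range(3000):
        a=q[rng.choice(len(q),3,False)]
        nn=np.cross(a[1]-a[0],a[2]-a[0]); L=np.linalg.norm(nn)
        if L<1e-5: continue
        nn/=L; nn*=np.sign(nn[2])
        if abs(np.degrees(np.arccos(nn[2]))-30)>5: continue
        k=abs((q-a[0])@nn)<.003
        if k.sum()>best: best=k.sum();kb=k
    f=q[kb]; f0=f.mean(0); nn=np.linalg.svd(f-f0)[2][2]; nn*=np.sign(nn[2])
    print(n,'floor',best,f0,nn,'tilt',np.degrees(np.arccos(nn[2])),'az',np.degrees(np.arctan2(nn[1],nn[0])), f.min(0),f.max(0))
    print('depth noise',np.std((f-f0)@nn))
    for t in ['shaft_seat','shaft_key','bowl']:
        pass
E
python3 a.py
python3 - <<'E'
import sys; sys.path.insert(0,'.')
import os; os.chdir('.')
from h import *; import pickle
ct,_=pickle.load(open('top0.pkl','rb')); cs,_=pickle.load(open('scene0.pkl','rb'))
def tri(a,b):
    Pa,Pb=pose(ct),pose(cs)
    ra=rays(ct,[a])@Pa[:3,:3].T; rb=rays(cs,[b])@Pb[:3,:3].T
    ra=ra[0]/np.linalg.norm(ra);rb=rb[0]/np.linalg.norm(rb)
    A=np.c_[ra,-rb]; s=np.linalg.lstsq(A,Pb[:3,3]-Pa[:3,3],rcond=None)[0]
    x=Pa[:3,3]+s[0]*ra;y=Pb[:3,3]+s[1]*rb
    return (x+y)/2,np.linalg.norm(x-y)
print('seat',tri([149.3,143.6],[340.3,245.1]))
print('key',tri([147.6,147.2],[343.6,242.6]))
print('bowl',tri([154.9,146.3],[335.5,256.7]))
# tip centre guesses: top crop (325,348)/6+ (90,98); scene crop (430,135)/6+(280,200)
print('tip',tri([90+325/6,98+348/6],[280+430/6,200+130/6]))
print('hub',tri([299.9,203.7],[225.8,190.5]),'foot',tri([301.4,204.3],[226.8,202.3]))
E
```

```text
top floor 3184 [0.60500965 0.20871009 0.18493478] [-0.49307324  0.08518245  0.86580756] tilt 30.024953427290352 az 170.19843030312734 [0.47848868 0.1042038  0.11005671] [0.69200138 0.29664394 0.2372534 ]
depth noise 0.0014439322325078656
scene floor 938 [0.60166807 0.19892248 0.18248857] [-0.46034119  0.09475023  0.88267117] tilt 28.03371737404195 az 168.36945838868184 [0.44526379 0.10707838 0.10005843] [0.70465574 0.30105601 0.237618  ]
depth noise 0.0014455829942619733
seat (array([0.6076808 , 0.20801093, 0.21563556]), np.float64(0.0006981508563566241))
key (array([0.59945034, 0.2111694 , 0.21655377]), np.float64(0.0003404240097505355))
bowl (array([0.60760175, 0.20396685, 0.17449638]), np.float64(0.00019716271325595456))
tip (array([0.57486584, 0.20988523, 0.25343996]), np.float64(0.001916745720152127))
hub (array([ 0.48795518, -0.14776935,  0.0604734 ]), np.float64(0.008524354976256972)) foot (array([ 0.48590283, -0.15310176,  0.00999337]), np.float64(0.0017335006992326833))
```

```bash
cat > plan.py <<'E'
from h import *
from scipy.spatial.transform import Rotation as Ro, Slerp
def cur():
    st=status.read_state(); T=np.eye(4);T[:3,:3]=np.array(st['tcp_rot']);T[:3,3]=st['position']; return T,st
def mk(R,p):
    T=np.eye(4);T[:3,:3]=R;T[:3,3]=p;return T
def plan(T0,Tg,N,hand,dec=2,show=True):
    s=Slerp([0,1],Ro.from_matrix([T0[:3,:3],Tg[:3,:3]])); T=T0.copy(); rows=[]
    for k in range(1,N+1):
        Rk=s(k/N).as_matrix(); pk=T0[:3,3]+(Tg[:3,3]-T0[:3,3])*k/N
        d=np.round(T[:3,:3].T@(pk-T[:3,3])/.025,dec)
        r=np.round(np.degrees(Ro.from_matrix(T[:3,:3].T@Rk).as_rotvec())/10,dec)
        rows.append([float(x)+0 for x in d]+[float(x)+0 for x in r]+[hand])
        T=T@mk(Ro.from_rotvec(np.radians(r*10)).as_matrix(),d*.025)
    if show:
        for i in range(0,N,12): print(str(rows[i:i+12]).replace(' ',''))
        print('max',np.abs(np.array(rows)[:,:6]).max(0),'end',T[:3,3])
    return T
def Rz(z,x):  # frame from z axis and approx x
    z=z/np.linalg.norm(z); x=x-z*(x@z); x/=np.linalg.norm(x); return np.c_[x,np.cross(z,x),z]
E
python3 - <<'E'
from plan import *
T,st=cur()
n=np.array([-.493,.085,.866]);n/=np.linalg.norm(n)
tip=np.array([.575,.21,.2535])
R=Rz(-n,np.array([1.,-.17,0]))
Tm=mk(Rz(np.array([0,0,-1.]),np.array([1.,0,0])),[.38,-.28,.32])
T1=plan(T,Tm,14,-1)
plan(T1,mk(R,tip+.10*n),22,-1)
E
```

```text
[[0.66,-0.61,-0.28,0.0,0.0,0.17,-1],[0.65,-0.63,-0.28,0.0,0.0,0.18,-1],[0.62,-0.65,-0.28,0.0,0.0,0.17,-1],[0.61,-0.67,-0.27,0.0,0.0,0.17,-1],[0.58,-0.69,-0.28,0.0,0.0,0.17,-1],[0.57,-0.7,-0.28,0.0,0.0,0.18,-1],[0.54,-0.72,-0.28,0.0,0.0,0.17,-1],[0.52,-0.74,-0.28,0.0,0.0,0.17,-1],[0.49,-0.75,-0.28,0.0,0.0,0.17,-1],[0.48,-0.77,-0.27,0.0,0.0,0.18,-1],[0.45,-0.78,-0.28,0.0,0.0,0.17,-1],[0.43,-0.79,-0.28,0.0,0.0,0.17,-1]]
[[0.4,-0.81,-0.28,0.0,0.0,0.17,-1],[0.38,-0.82,-0.28,0.0,0.0,0.18,-1]]
max [0.66 0.82 0.28 0.   0.   0.18] end [ 0.37991235 -0.27990097  0.32005651]
[[0.26,-0.91,-0.04,-0.01,0.14,0.04,-1],[0.26,-0.9,-0.03,-0.01,0.13,0.05,-1],[0.26,-0.91,-0.03,-0.02,0.14,0.04,-1],[0.24,-0.92,-0.02,-0.01,0.13,0.04,-1],[0.24,-0.91,-0.02,-0.01,0.14,0.04,-1],[0.24,-0.92,-0.02,-0.01,0.14,0.05,-1],[0.22,-0.91,-0.01,-0.01,0.13,0.04,-1],[0.22,-0.92,-0.01,-0.01,0.14,0.04,-1],[0.22,-0.92,0.0,-0.02,0.13,0.04,-1],[0.21,-0.92,-0.01,-0.01,0.14,0.05,-1],[0.2,-0.93,0.0,-0.01,0.14,0.04,-1],[0.19,-0.92,0.01,-0.01,0.13,0.04,-1]]
[[0.19,-0.93,0.0,-0.01,0.14,0.04,-1],[0.18,-0.93,0.01,-0.01,0.14,0.05,-1],[0.17,-0.92,0.01,-0.02,0.13,0.04,-1],[0.16,-0.93,0.01,-0.01,0.14,0.04,-1],[0.16,-0.94,0.02,-0.01,0.13,0.04,-1],[0.15,-0.93,0.01,-0.01,0.14,0.05,-1],[0.15,-0.93,0.02,-0.01,0.14,0.04,-1],[0.13,-0.94,0.02,-0.02,0.13,0.04,-1],[0.13,-0.93,0.02,-0.01,0.14,0.04,-1],[0.12,-0.94,0.02,-0.01,0.13,0.05,-1]]
max [0.26 0.94 0.04 0.02 0.14 0.05] end [0.52565695 0.21852195 0.34006288]
```

Emit:
{"fn": "send_rows", "kwargs": {"moves": [[0.66, -0.61, -0.28, 0, 0, 0.17, -1], [0.65, -0.63, -0.28, 0, 0, 0.18, -1], [0.62, -0.65, -0.28, 0, 0, 0.17, -1], [0.61, -0.67, -0.27, 0, 0, 0.17, -1], [0.58, -0.69, -0.28, 0, 0, 0.17, -1], [0.57, -0.7, -0.28, 0, 0, 0.18, -1], [0.54, -0.72, -0.28, 0, 0, 0.17, -1], [0.52, -0.74, -0.28, 0, 0, 0.17, -1], [0.49, -0.75, -0.28, 0, 0, 0.17, -1], [0.48, -0.77, -0.27, 0, 0, 0.18, -1], [0.42, -0.8, -0.28, 0, 0, 0.17, -1], [0.4, -0.81, -0.28, 0, 0, 0.35, -1]]}}

```text
time_s: 2.7
position: [0.3609, -0.3199, 0.3064]
tcp_rot: [[1.0, 0.027, 0.0], [0.027, -1.0, -0.0], [0.0, 0.0, -1.0]]
force: [0.4, 0.2, -0.2]
opening: 1.002
```

Emit:
{"fn": "send_rows", "kwargs": {"moves": [[0.3, -0.9, -0.03, 0, 0.14, 0.04, -1], [0.3, -0.9, -0.03, 0, 0.14, 0.05, -1], [0.3, -0.9, -0.03, -0.02, 0.14, 0.04, -1], [0.28, -0.92, -0.03, -0.02, 0.14, 0.04, -1], [0.26, -0.92, -0.02, -0.02, 0.14, 0.04, -1], [0.24, -0.92, -0.02, -0.01, 0.14, 0.05, -1], [0.22, -0.92, -0.01, -0.01, 0.13, 0.04, -1], [0.22, -0.92, -0.01, -0.01, 0.14, 0.04, -1], [0.22, -0.92, 0, -0.02, 0.13, 0.04, -1], [0.21, -0.92, 0, -0.01, 0.14, 0.05, -1], [0.2, -0.93, 0, -0.01, 0.14, 0.04, -1], [0.2, -0.92, 0, -0.01, 0.13, 0.04, -1]]}}

```text
time_s: 4.2
position: [0.4367, -0.045, 0.3176]
tcp_rot: [[0.957, -0.063, 0.285], [-0.057, -0.998, -0.028], [0.286, 0.011, -0.958]]
force: [-0.6, 0.4, -0.8]
opening: 1.004
```

```bash
python3 - <<'E'
from plan import *
T,st=cur(); print(st['time_s'],T.round(3),st['force'],st['joint_positions'].round(1))
n=np.array([-.493,.085,.866]);n/=np.linalg.norm(n)
tip=np.array([.575,.21,.2535])
R=Rz(-n,np.array([1.,-.17,0]))
plan(T,mk(R,tip+.10*n),12,-1)
E
```

```text
4.2 [[ 0.957 -0.063  0.285  0.437]
 [-0.057 -0.998 -0.028 -0.045]
 [ 0.286  0.011 -0.958  0.318]
 [ 0.     0.     0.     1.   ]] [-0.5701941   0.43000891 -0.83034621] [-24.3   1.2 110.6   6.6  52.5  65.8]
[[0.26,-0.89,-0.01,-0.02,0.11,0.05,-1],[0.24,-0.9,-0.01,-0.01,0.11,0.05,-1],[0.24,-0.9,-0.01,-0.02,0.11,0.04,-1],[0.24,-0.9,0.0,-0.01,0.11,0.05,-1],[0.22,-0.9,-0.01,-0.02,0.12,0.05,-1],[0.22,-0.91,0.0,-0.02,0.11,0.05,-1],[0.21,-0.9,0.0,-0.01,0.11,0.05,-1],[0.2,-0.91,0.0,-0.02,0.11,0.05,-1],[0.2,-0.91,0.01,-0.01,0.11,0.04,-1],[0.19,-0.91,0.0,-0.02,0.11,0.05,-1],[0.18,-0.91,0.0,-0.02,0.11,0.05,-1],[0.17,-0.92,0.01,-0.01,0.11,0.05,-1]]
max [0.26 0.92 0.01 0.02 0.12 0.05] end [0.52578372 0.21860148 0.34012458]
```

Emit:
{"fn": "send_rows", "kwargs": {"moves": [[0.24, -0.87, 0, -0.02, 0.11, 0.05, -1], [0.24, -0.87, 0, -0.01, 0.11, 0.05, -1], [0.24, -0.87, 0, -0.02, 0.11, 0.04, -1], [0.24, -0.87, 0, -0.01, 0.11, 0.05, -1], [0.22, -0.87, 0, -0.02, 0.11, 0.05, -1], [0.22, -0.87, 0, -0.02, 0.11, 0.05, -1], [0.21, -0.87, 0, -0.01, 0.1, 0.05, -1], [0.2, -0.87, 0, -0.02, 0.1, 0.05, -1], [0.2, -0.87, 0, -0.01, 0.1, 0.04, -1], [0.19, -0.86, 0, -0.02, 0.1, 0.05, -1], [0.15, -0.8, 0, -0.02, 0.1, 0.05, -1], [0, 0, 0, 0, 0, 0, -1]]}}

```text
time_s: 5.7
position: [0.5157, 0.1856, 0.3367]
tcp_rot: [[0.871, -0.156, 0.466], [-0.136, -0.988, -0.077], [0.472, 0.004, -0.881]]
force: [-0.3, -0.3, -0.8]
opening: 1.001
```

```bash
python3 - <<'E'
from plan import *
import pickle
T,st=cur(); print(st['time_s'],T.round(3),st['force'],st['joint_positions'].round(1))
c=vision.capture('wrist'); pickle.dump((c,st),open('w1.pkl','wb')); save('w1',c['img'])
for t in ['shaft_seat','shaft_key','bowl']:
    for r in models.landmark_of('wrist',t): print(t,r['point'],r['confidence'])
E
```

```text
5.7 [[ 0.871 -0.156  0.466  0.516]
 [-0.136 -0.988 -0.077  0.186]
 [ 0.472  0.004 -0.881  0.337]
 [ 0.     0.     0.     1.   ]] [-0.2673699  -0.31882931 -0.81989464] [ 14.2   8.8 102.6 -16.   43.6 122.3]
shaft_seat [223.7, 165.2] 0.83
shaft_key [223.6, 172.2] 0.88
shaft_key [227.7, 164.3] 0.34
bowl [226.8, 164.2] 0.87
```

View pics/w1.png

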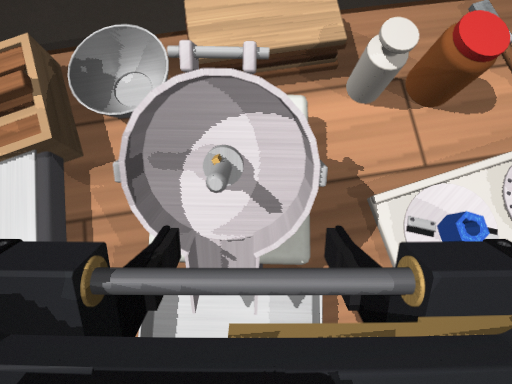

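```bash
python3 - <<'E'
from plan import *
import pickle
c,st=pickle.load(open('w1.pkl','rb')); P=pose(c,st)
im=c['img']
save('w1_c',cv2.resize(im[130:205,175:275],None,fx=8,fy=8,interpolation=cv2.INTER_CUBIC))
p,uv=cloud(c,P)
s=(np.hypot(uv[:,0]-222,uv[:,1]-165)<85)
q=p[s];u=uv[s]
best=0;rng=np.random.default_rng(0)
for _ in range(3000):
    a=q[rng.choice(len(q),3,False)]
    nn=np.cross(a[1]-a[0],a[2]-a[0]); L=np.linalg.norm(nn)
    if L<1e-5: continue
    nn/=L; nn*=np.sign(nn[2])
    if abs(np.degrees(np.arccos(nn[2]))-30)>5: continue
    k=abs((q-a[0])@nn)<.003
    if k.sum()>best: best=k.sum();kb=k
f=q[kb]; f0=f.mean(0); nn=np.linalg.svd(f-f0)[2][2]; nn*=np.sign(nn[2])
print('floor',best,f0,nn,'tilt',np.degrees(np.arccos(nn[2])),'az',np.degrees(np.arctan2(nn[1],nn[0])),np.std((f-f0)@nn))
h=(q-f0)@nn
# frame: x uphill
R=Rz(nn,np.array([1.,-.17,0])); 
loc=(q-f0)@R
# rim points: h ~ .05
m=(h>.046)&(h<.054); L=loc[m][:,:2]; L=L[np.hypot(*L.T)>.07]
A=np.c_[2*L,np.ones(len(L))]; s_=np.linalg.lstsq(A,(L**2).sum(1),rcond=None)[0]; r=np.sqrt(s_[2]+s_[0]**2+s_[1]**2)
print('rim circle',len(L),s_[:2],r,np.std(np.hypot(*(L-s_[:2]).T)))
print('rim centre on floor',f0+R@np.r_[s_[:2],0])
near=np.hypot(*(loc[:,:2]-s_[:2]).T)<.04
for a,b in [(.008,.012),(.012,.018),(.018,.03),(.03,.045),(.045,.06),(.06,.075),(.075,.085)]:
    m=near&(h>a)&(h<b); print(a,b,m.sum(),(loc[m].mean(0)-np.r_[s_[:2],0]) if m.sum() else '', np.median(h[m]) if m.sum() else '')
print(P)
E
```

```text
floor 18972 [0.61547239 0.20118007 0.19161825] [-0.49319784  0.08913679  0.86533839] tilt 30.078633015913123 az 169.75538929716276 0.0008160952184624318
rim circle 0 [0. 0.] 0.0 nan
rim centre on floor [0.61547239 0.20118007 0.19161825]
0.008 0.012 29 [ 0.01332237 -0.00798483  0.01013136] 0.010236221121359218
0.012 0.018 717 [ 0.00181515 -0.0028171   0.01507224] 0.01506383325220695
0.018 0.03 59 [ 0.00619728 -0.00213607  0.02398146] 0.024155689617731086
0.03 0.045 110 [ 0.0060107  -0.00014672  0.03640819] 0.03521963316800826
0.045 0.06 82 [ 0.00428278 -0.00321901  0.05264373] 0.05271101285668252
0.06 0.075 179 [ 0.00120002 -0.00197172  0.07074765] 0.07300236990994116
0.075 0.085 251 [-0.00222456 -0.00050278  0.07733437] 0.07747626706193711
[[-0.15639041  0.96951095 -0.18865458  0.51169428]
 [-0.98768189 -0.15251296  0.03498979  0.18665261]
 [ 0.00515072  0.19180278  0.98141997  0.51820211]
 [ 0.          0.          0.          1.        ]]
  ret = _var(a, axis=axis, dtype=dtype, out=out, ddof=ddof,
  arrmean = um.true_divide(arrmean, div, out=arrmean,
  ret = ret.dtype.type(ret / rcount)
```

View pics/w1_c.png

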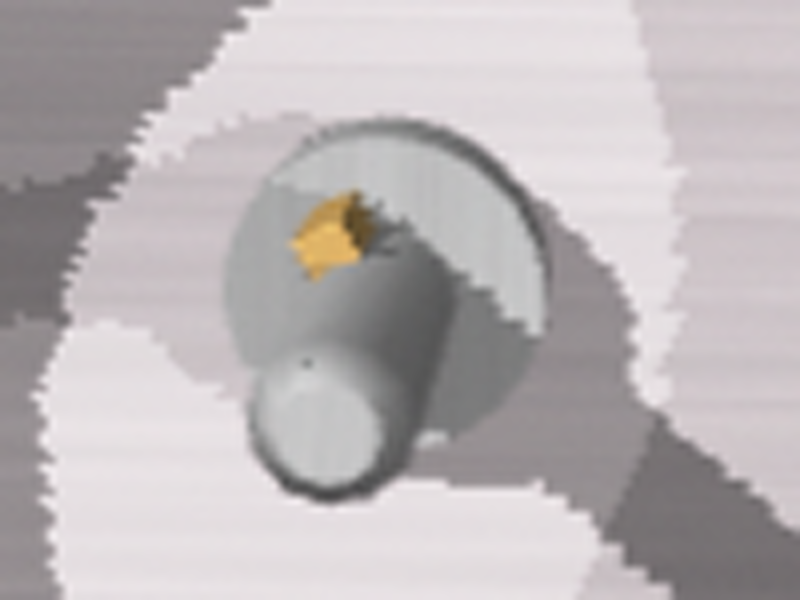

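```bash
cat > shaft.py <<'E'
from plan import *
import pickle
c,st=pickle.load(open('w1.pkl','rb')); P=pose(c,st)
nn=np.array([-0.49319784,0.08913679,0.86533839]); f0=np.array([0.61547239,0.20118007,0.19161825])
R=Rz(nn,np.array([1.,-.17,0]))  # x uphill must be: in the vertical plane of n
xu=np.array([-nn[0],-nn[1],0]); R=Rz(nn,xu)
def hit(cr,h,k=8,o=(175,130)):
    uv=[(cr[0]+.5)/k-.5+o[0],(cr[1]+.5)/k-.5+o[1]]
    r=rays(c,[uv])[0]@P[:3,:3].T; o_=P[:3,3]
    t=(h-(o_-f0)@nn)/(r@nn); return o_+t*r
seat=hit((386,281),.015); tip=hit((325,425),.078); ky=hit((333,243),.035)
print('seat',seat,'tip',tip,'axis',(tip-seat)/np.linalg.norm(tip-seat), (tip-seat)@R)
for s,n in[(seat,'from seat'),(tip-.063*nn,'tip-63n')]:
    l=(ky-s)@R; print(n,s,'key local',l,'ang',np.degrees(np.arctan2(l[1],l[0])),'rad',np.hypot(*l[:2]))
# key quad corners
for q in [(290,242),(335,200),(365,235),(318,280)]:
    l=(hit(q,.035)-(seat+tip-.063*nn)/2)@R; print(q,l.round(4))
# overlay
def circ(h,r,s): a=np.linspace(0,2*np.pi,60); return s+R@np.array([r*np.cos(a),r*np.sin(a),h+0*a]).reshape(3,-1) if 0 else (s[:,None]+R@np.array([r*np.cos(a),r*np.sin(a),h+0*a])).T
S=(seat+tip-.063*nn)/2
ang=np.radians(float(__import__('sys').argv[1])) if len(__import__('sys').argv)>1 else None
im=cv2.resize(c['img'][130:205,175:275],None,fx=8,fy=8,interpolation=cv2.INTER_CUBIC)
def dr(X,col):
    uv=proj(c,X,P); uv=((uv-[175,130]+.5)*8-.5).round().astype(int); cv2.polylines(im,[uv.reshape(-1,1,2)],False,col,1)
dr(circ(0,.022,S),(255,0,0));dr(circ(.058,.01,S),(0,255,0));dr(circ(.063,.006,S),(0,0,255));dr(circ(0.0,.010,S),(255,0,255))
if ang is not None:
    d=np.array([np.cos(ang),np.sin(ang),0]);e=np.array([-d[1],d[0],0])
    Q=[S+R@(d*a+e*b+[0,0,.02]) for a,b in [(.0095,-.0035),(.015,-.0035),(.015,.0035),(.0095,.0035),(.0095,-.0035)]]; dr(Q,(255,0,255))
save('w1_o'+str(__import__('random').randint(0,999)) if 0 else 'w1_o',im); print('S',S)
E
python3 shaft.py 12
```

```text
seat [0.60734439 0.20222723 0.2042121 ] tip [0.57547642 0.2085409  0.25820255] axis [-0.50575167  0.10019931  0.85684033] [-0.00104925  0.00054526  0.063     ]
from seat [0.60734439 0.20222723 0.2042121 ] key local [0.00972819 0.00464248 0.02      ] ang 25.511386024954533 rad 0.010779161934767637
tip-63n [0.60654788 0.20292528 0.20368623] key local [0.01077744 0.00409722 0.02      ] ang 20.815118518744658 rad 0.011529977171486537
(290, 242) [0.0103 0.0098 0.02  ]
(335, 200) [0.0158 0.004  0.02  ]
(365, 235) [0.0114 0.0003 0.02  ]
(318, 280) [0.0054 0.0064 0.02  ]
S [0.60694613 0.20257625 0.20394917]
```

View pics/w1_o.png

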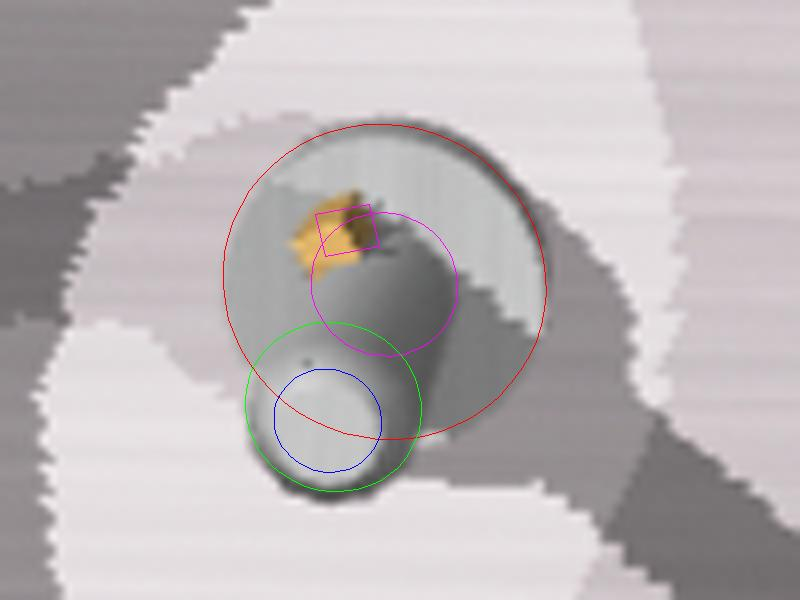

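```bash
cat >> shaft.py <<'E'
k=24; o=(207,150); 
base=cv2.resize(c['img'][150:173,207:232],None,fx=k,fy=k,interpolation=cv2.INTER_NEAREST)
out=[]
for A in [25,32,39,46]:
    im=base.copy(); a=np.radians(A); d=np.array([np.cos(a),np.sin(a),0]);e=np.array([-d[1],d[0],0])
    for h,col in [(.02,(255,0,255)),(0.,(0,255,255))]:
        Q=[S+R@(d*a_+e*b+[0,0,h]) for a_,b in [(.0095,-.0035),(.015,-.0035),(.015,.0035),(.0095,.0035),(.0095,-.0035)]]
        uv=proj(c,Q,P); uv=((uv-o+.5)*k-.5).round().astype(int); cv2.polylines(im,[uv.reshape(-1,1,2)],False,col,2)
    out.append(cv2.resize(im,None,fx=.6,fy=.6))
save('w1_k',np.vstack([np.hstack(out[:2]),np.hstack(out[2:])]))
E
python3 shaft.py >/dev/null
```

```text
(no output)
```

View pics/w1_k.png

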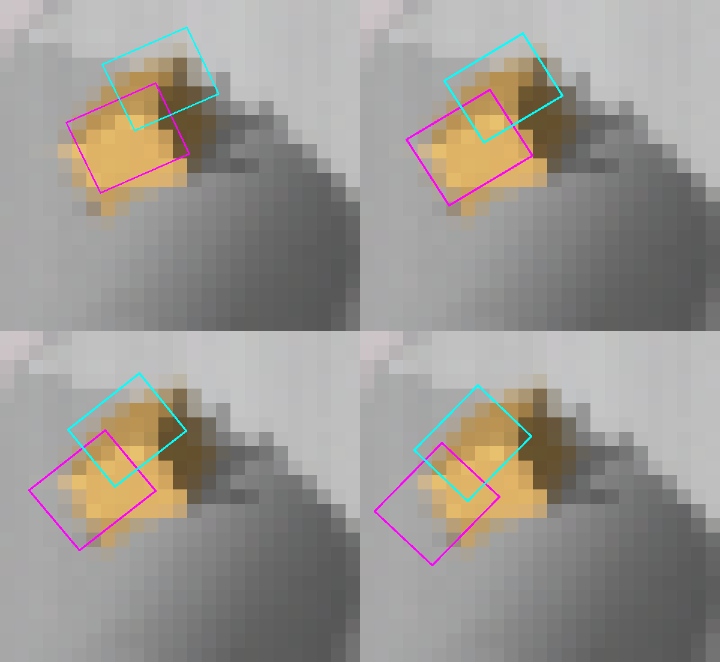

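```bash
python3 - <<'E'
from plan import *
T,st=cur()
plan(T,mk(Rz(np.array([0,0,-1.]),np.array([1.,0,0])),[.49,-.146,.21]),16,-1)
E
```

```text
[[-0.09,0.82,0.31,0.02,-0.18,-0.06,-1],[-0.09,0.82,0.32,0.01,-0.17,-0.05,-1],[-0.09,0.83,0.32,0.02,-0.18,-0.06,-1],[-0.09,0.82,0.31,0.01,-0.17,-0.05,-1],[-0.08,0.82,0.32,0.02,-0.18,-0.06,-1],[-0.08,0.82,0.32,0.02,-0.17,-0.05,-1],[-0.09,0.82,0.31,0.01,-0.18,-0.06,-1],[-0.08,0.82,0.32,0.02,-0.17,-0.06,-1],[-0.07,0.83,0.32,0.01,-0.18,-0.05,-1],[-0.08,0.82,0.31,0.02,-0.17,-0.06,-1],[-0.08,0.82,0.32,0.01,-0.18,-0.05,-1],[-0.07,0.82,0.32,0.02,-0.18,-0.06,-1]]
[[-0.07,0.83,0.32,0.02,-0.17,-0.05,-1],[-0.07,0.82,0.31,0.01,-0.18,-0.06,-1],[-0.07,0.82,0.32,0.02,-0.17,-0.06,-1],[-0.06,0.83,0.32,0.01,-0.18,-0.05,-1]]
max [0.09 0.83 0.32 0.02 0.18 0.06] end [ 0.49007979 -0.14611546  0.20993881]
```

Emit:
{"fn": "send_rows", "kwargs": {"moves": [[-0.09, 0.82, 0.1, 0.02, -0.18, -0.06, -1], [-0.09, 0.82, 0.1, 0.02, -0.17, -0.05, -1], [-0.09, 0.82, 0.2, 0.02, -0.18, -0.06, -1], [-0.09, 0.82, 0.3, 0.02, -0.17, -0.06, -1], [-0.08, 0.82, 0.35, 0.02, -0.18, -0.06, -1], [-0.08, 0.82, 0.35, 0.02, -0.17, -0.06, -1], [-0.08, 0.82, 0.35, 0.02, -0.18, -0.06, -1], [-0.08, 0.82, 0.35, 0.02, -0.17, -0.06, -1], [-0.08, 0.82, 0.35, 0.01, -0.18, -0.05, -1], [-0.08, 0.82, 0.35, 0.02, -0.17, -0.06, -1], [-0.08, 0.82, 0.35, 0.01, -0.18, -0.05, -1], [-0.08, 0.82, 0.35, 0.02, -0.18, -0.05, -1]]}}

```text
time_s: 7.4
position: [0.4928, -0.063, 0.2473]
tcp_rot: [[0.992, -0.037, 0.122], [-0.036, -0.999, -0.009], [0.122, 0.005, -0.993]]
force: [0.0, 0.2, 0.5]
opening: 1.003
```

Emit:
{"fn": "send_rows", "kwargs": {"moves": [[-0.07, 0.82, 0.4, 0.02, -0.17, -0.05, -1], [-0.07, 0.82, 0.45, 0.01, -0.18, -0.06, -1], [-0.07, 0.82, 0.5, 0.02, -0.17, -0.06, -1], [-0.06, 0.82, 0.5, 0.01, -0.18, -0.05, -1], [0, 0, 0, 0, 0, 0, -1], [0, 0, 0, 0, 0, 0, -1]]}}

```text
time_s: 8.15
position: [0.4879, -0.1433, 0.201]
tcp_rot: [[1.0, 0.003, 0.0], [0.003, -1.0, 0.004], [0.0, -0.004, -1.0]]
force: [0.1, -0.5, -0.0]
opening: 1.001
```

```bash
python3 - <<'E'
from plan import *
import pickle
T,st=cur(); print(st['time_s'],T.round(4),st['force'],st['joint_positions'].round(1))
c=vision.capture('wrist'); pickle.dump((c,st),open('w2.pkl','wb')); save('w2',c['img']);P=pose(c,st)
for t in ['slicer_hub','slicer_foot']:
    for r in models.landmark_of('wrist',t): print(t,r['point'],r['confidence'])
hsv=cv2.cvtColor(c['img'],cv2.COLOR_RGB2HSV)
m=(hsv[...,0]>103)&(hsv[...,0]<124)&(hsv[...,1]>120)
v,u=np.nonzero(m);p,d=pts(c,np.c_[u,v],P)
s=(d>0)&(np.hypot(p[:,0]-.49,p[:,1]+.145)<.04); p=p[s];print(s.sum(),np.percentile(p,[2,50,98],axis=0), u[s].min(),u[s].max(),v[s].min(),v[s].max())
E
```

```text
8.15 [[ 1.000e+00  2.900e-03  4.000e-04  4.879e-01]
 [ 2.900e-03 -1.000e+00  3.900e-03 -1.433e-01]
 [ 4.000e-04 -3.900e-03 -1.000e+00  2.010e-01]
 [ 0.000e+00  0.000e+00  0.000e+00  1.000e+00]] [ 0.0971761  -0.45680579 -0.000655  ] [-29.1  23.   99.9   0.2  57.1  60.6]
slicer_hub [256.8, 177.2] 0.6
slicer_foot [254.1, 169.8] 0.75
1912 [[ 0.4709709  -0.16687619  0.03442792]
 [ 0.49371059 -0.14618761  0.07770018]
 [ 0.5169336  -0.12371932  0.07967746]] 155 330 150 382
```

View pics/w2.png

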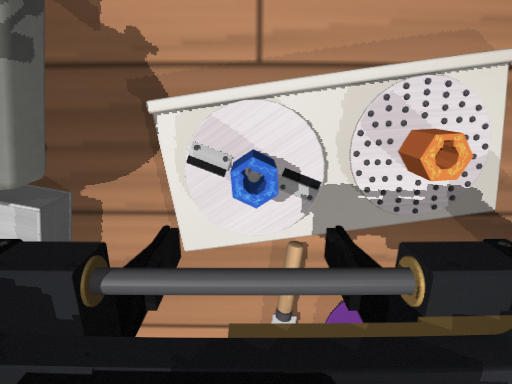

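```bash
cat > hex.py <<'E'
from plan import *
import pickle,sys
from scipy.optimize import minimize
c,st=pickle.load(open('w2.pkl','rb'));P=pose(c,st)
def toplane(uv,z):
    r=rays(c,uv)@P[:3,:3].T; t=(z-P[2,3])/r[:,2]; return P[:3,3]+t[:,None]*r
uu,vv=np.meshgrid(np.arange(220,290,.25),np.arange(140,215,.25))
k=10; crop=c['img'][140:215,215:295]
save('w2_c',cv2.resize(crop,None,fx=k,fy=k,interpolation=cv2.INTER_CUBIC))
hsv=cv2.cvtColor(c['img'],cv2.COLOR_RGB2HSV)
m=(hsv[...,0]>103)&(hsv[...,0]<124)&(hsv[...,1]>120)
v,u=np.nonzero(m);p,d=pts(c,np.c_[u,v],P)
s=(d>0)&(np.hypot(p[:,0]-.49,p[:,1]+.145)<.04)&(p[:,2]>.073)
print('top z',np.median(p[s][:,2]),s.sum())
z=np.median(p[s][:,2])
X=toplane(np.c_[u,v][s],z)[:,:2]
# outward support: hexagon distance
def hexd(X,cx,cy,a):
    q=X-[cx,cy]; A=a+np.arange(6)*np.pi/3
    return (q@np.array([np.cos(A),np.sin(A)])).max(1)
# fill region: area overlap: points outside .023 penalised, and grid pts inside annulus lacking mask penalised
g=toplane(np.c_[uu.ravel(),vv.ravel()],z)[:,:2]
full=np.zeros(m.shape,np.uint8); full[v[s],u[s]]=1
cnts,_=cv2.findContours(full,cv2.RETR_EXTERNAL,cv2.CHAIN_APPROX_NONE); hull=np.zeros_like(full); cv2.drawContours(hull,[max(cnts,key=cv2.contourArea)],-1,1,-1)
M=hull[np.round(vv.ravel()).astype(int),np.round(uu.ravel()).astype(int)]
def cost(x):
    h=hexd(g,*x)<.023; return np.mean(h!=M)
best=None
for a0 in np.radians([0,10,20,30,40,50]):
    r=minimize(cost,[*X.mean(0),a0],method='Nelder-Mead',options=dict(initial_simplex=[[*X.mean(0),a0],[X[:,0].mean()+.003,X[:,1].mean(),a0],[X[:,0].mean(),X[:,1].mean()+.003,a0],[*X.mean(0),a0+.15]],xatol=1e-5,fatol=1e-6))
    if best is None or r.fun<best.fun: best=r
print(best.x[:2],np.degrees(best.x[2])%60,best.fun,M.mean())
Tt=P; loc=np.array(st['tcp_rot']).T@(np.r_[best.x[:2],z]-st['position']); print('hub top centre in tool',loc)
E
python3 hex.py
```

```text
top z 0.07810029653473333 1385
[ 0.49254181 -0.14560761] 34.311775303596065 0.009892857142857142 0.34658333333333335
hub top centre in tool [0.00454204 0.00281551 0.12287029]
```

View pics/w2_c.png

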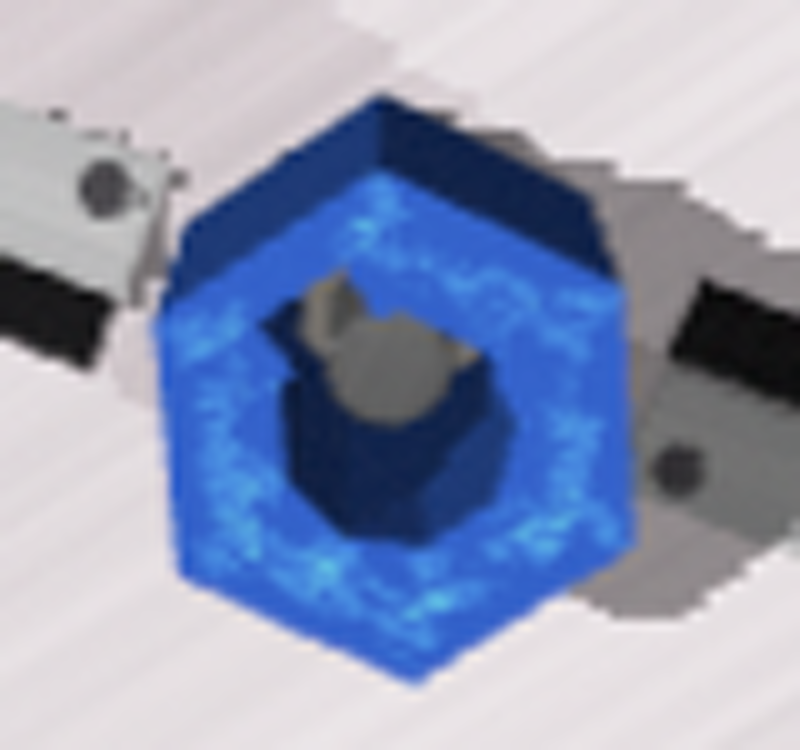

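Emit:
{"fn": "send_rows", "kwargs": {"moves": [[0.18, 0.11, 0.4, 0, 0, -0.41, -1], [0, 0, 0.9, 0, 0, 0, -1], [0, 0, 0.9, 0, 0, 0, -1], [0, 0, 0.9, 0, 0, 0, -1], [0, 0, 0.9, 0, 0, 0, -1], [0, 0, 0.9, 0, 0, 0, -1], [0, 0, 0, 0, 0, 0, -1], [0, 0, 0, 0, 0, 0, -1]]}}

```text
time_s: 9.3
position: [0.4934, -0.1459, 0.0792]
tcp_rot: [[0.997, 0.075, 0.002], [0.075, -0.997, 0.003], [0.002, -0.003, -1.0]]
force: [-0.5, 0.5, 0.2]
opening: 1.002
```

```bash
python3 - <<'E'
from plan import *
import pickle
T,st=cur(); print(st['time_s'],T.round(4),st['force'])
c=vision.capture('wrist'); pickle.dump((c,st),open('w3.pkl','wb')); save('w3',c['img'])
E
```

```text
9.3 [[ 0.9971  0.0755  0.0018  0.4934]
 [ 0.0755 -0.9971  0.0027 -0.1459]
 [ 0.002  -0.0025 -1.      0.0792]
 [ 0.      0.      0.      1.    ]] [-0.51060636  0.54037735  0.18106877]
```

View pics/w3.png

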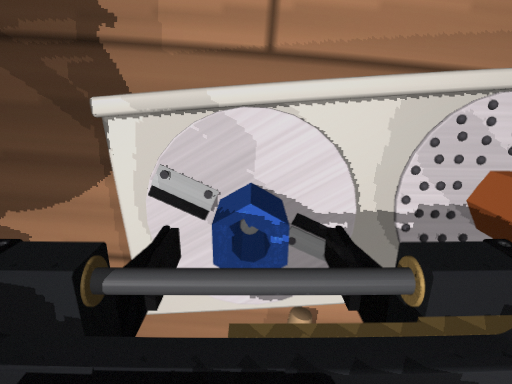

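The hub at (250,235) sits between the fingers, whose midpoint is at about 252, so I'll go down another 36 mm and close.

Emit:
{"fn": "send_rows", "kwargs": {"moves": [[0, 0, 0.7, 0, 0, 0, -1], [0, 0, 0.74, 0, 0, 0, -1], [0, 0, 0, 0, 0, 0, -1], [0, 0, 0, 0, 0, 0, -0.5], [0, 0, 0, 0, 0, 0, 1], [0, 0, 0, 0, 0, 0, 1], [0, 0, 0, 0, 0, 0, 1], [0, 0, 0, 0, 0, 0, 1], [0, 0, 0, 0, 0, 0, 1], [0, 0, 0, 0, 0, 0, 1]]}}

```text
time_s: 10.6
position: [0.4926, -0.1454, 0.0425]
tcp_rot: [[0.997, 0.075, 0.0], [0.075, -0.997, 0.004], [0.0, -0.004, -1.0]]
force: [0.4, 2.4, 2.9]
opening: 0.522
```

```bash
python3 - <<'E'
from plan import *
T,st=cur(); print(st['time_s'],T.round(4),st['force'],st['moment'],st['opening']*87,st['joint_positions'].round(1))
E
```

```text
10.6 [[ 9.972e-01  7.490e-02  1.000e-04  4.926e-01]
 [ 7.490e-02 -9.972e-01  3.900e-03 -1.454e-01]
 [ 4.000e-04 -3.900e-03 -1.000e+00  4.250e-02]
 [ 0.000e+00  0.000e+00  0.000e+00  1.000e+00]] [0.36243562 2.43708463 2.93810823] [ 0.50364439  0.03321726 -0.09058623] 45.42328409599708 [-29.   38.7 105.9   0.3  35.6  56.4]
```

Opening is 45.4 mm, which fits the 46 mm flats. Now lift.

Emit:
{"fn": "send_rows", "kwargs": {"moves": [[0, 0, -0.4, 0, 0, 0, 1], [0, 0, -0.6, 0, 0, 0, 1], [0, 0, -0.8, 0, 0, 0, 1], [0, 0, -0.8, 0, 0, 0, 1], [0, 0, -0.9, 0, 0, 0, 1], [0, 0, -0.9, 0, 0, 0, 1], [0, 0, -0.9, 0, 0, 0, 1], [0, 0, -0.9, 0, 0, 0, 1], [0, 0, 0, 0, 0, 0, 1]]}}

```text
time_s: 11.72
position: [0.4937, -0.147, 0.1994]
tcp_rot: [[0.997, 0.075, 0.005], [0.075, -0.997, 0.001], [0.005, -0.0, -1.0]]
force: [0.3, 0.5, -5.7]
opening: 0.527
```

```bash
python3 - <<'E'
from plan import *
import pickle
T,st=cur(); print(st['time_s'],T.round(4),st['force'],st['moment'],st['opening']*87)
c=vision.capture('wrist'); pickle.dump((c,st),open('w4.pkl','wb')); save('w4',c['img'])
save('w4c',cv2.resize(c['img'][170:290,190:320],None,fx=6,fy=6,interpolation=cv2.INTER_CUBIC))
print(pose(c,st)[:3,3], np.array(c['hand_eye']).round(4))
E
```

```text
11.725 [[ 9.972e-01  7.500e-02  4.800e-03  4.937e-01]
 [ 7.500e-02 -9.972e-01  7.000e-04 -1.470e-01]
 [ 4.800e-03 -3.000e-04 -1.000e+00  1.994e-01]
 [ 0.000e+00  0.000e+00  0.000e+00  1.000e+00]] [ 0.25092584  0.45394382 -5.67975087] [ 0.01927797  0.04526788 -0.0200778 ] 45.847090192271935
[ 0.57472841 -0.14149467  0.36212186] [[-2.000e-04  9.556e-01  2.947e-01  8.200e-02]
 [ 1.000e+00  5.000e-04 -9.000e-04  5.000e-04]
 [-1.000e-03  2.947e-01 -9.556e-01 -1.623e-01]
 [ 0.000e+00  0.000e+00  0.000e+00  1.000e+00]]
```

View pics/w4.png

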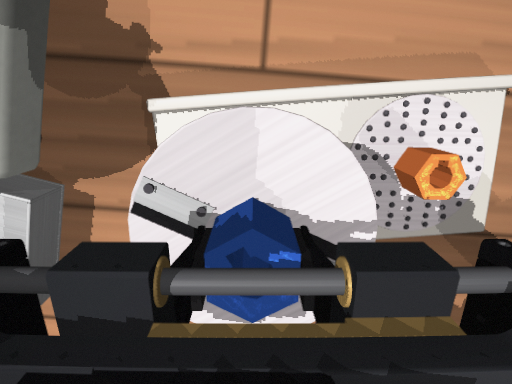

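View pics/w4c.png

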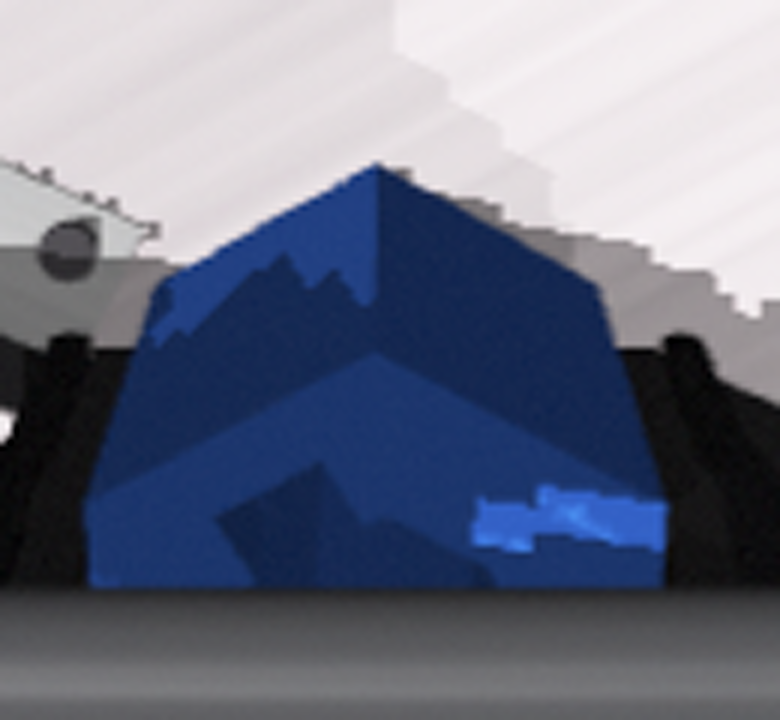

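```bash
python3 - <<'E'
from plan import *
import pickle
c,st=pickle.load(open('w4.pkl','rb')); H=np.array(c['hand_eye'])
def hit(cr,z,k=6,o=(190,170)):
    uv=[(cr[0]+.5)/k-.5+o[0],(cr[1]+.5)/k-.5+o[1]]
    r=rays(c,[uv])[0]@H[:3,:3].T; return H[:3,3]+r*(z-H[2,3])/r[2]
for q in [(377,353),(87,500),(665,500),(318,462),(217,515)]: print(q,(hit(q,-.0355)*1e3).round(1))
# disc bottom/outer: disc plane at 13mm above underside; front edge of disc at col?
d=c['depth']; 
uv=np.array([[252,v] for v in range(100,225,8)]); p,dd=pts(c,uv,H); print((p*1e3).round(1))
# plane fit of disc
v,u=np.mgrid[120:200,215:310:3]; p,dd=pts(c,np.c_[u.ravel(),v.ravel()],H); k=(dd>0)&(abs(p[:,2]-.0115)<.006); q=p[k]; n=np.linalg.svd(q-q.mean(0))[2][2]; print('disc plane',k.sum(),q.mean(0),n*np.sign(n[2]))
E
```

```text
(377, 353) [ 25.5   0.7 -35.5]
(87, 500) [ 12.9 -22.1 -35.5]
(665, 500) [ 12.9  23.5 -35.5]
(318, 462) [ 16.3  -3.9 -35.5]
(217, 515) [ 11.6 -11.9 -35.5]
[[ 82.3   0.7 168.8]
 [ 77.9   0.6  11.6]
 [ 73.5   0.6  11.8]
 [ 69.1   0.6  11.7]
 [ 64.6   0.6  11.8]
 [ 60.1   0.6  11.2]
 [ 55.3   0.6  12. ]
 [ 50.7   0.6  11.8]
 [ 45.8   0.6  12.2]
 [ 41.3   0.6  10.6]
 [ 36.1   0.6  11.9]
 [ 31.3   0.6  11.1]
 [ 26.    0.6  11.9]
 [ 25.7   0.6  -2. ]
 [ 25.6   0.6 -14.4]
 [ 25.8   0.6 -26. ]]
disc plane 2549 [0.04834936 0.00612839 0.01138857] [-1.61197448e-04  4.25509792e-03  9.99990934e-01]
```

```bash
cat > tgt.py <<'E'
from plan import *
nn=np.array([-0.49319784,0.08913679,0.86533839]); nn/=np.linalg.norm(nn)
S=np.array([0.60694613,0.20257625,0.20394917])
Rs=Rz(nn,np.array([-nn[0],-nn[1],0]))
HUB=np.array([-.0007,.0007,.0245])
def target(h,a,dx=0,dy=0):
    a=np.radians(a); xt=Rs@[np.cos(a),np.sin(a),0]; R=Rz(-nn,xt)
    return mk(R,S+nn*h+Rs@[dx,dy,0]-R@HUB)
def where(T):
    p=Rs.T@(T[:3,:3]@HUB+T[:3,3]-S); l=Rs.T@T[:3,:3]
    return p*1e3,np.degrees(np.arctan2(l[1,0],l[0,0])),np.degrees(np.arccos(-l[2,2])), l[:2,2]
E
python3 - <<'E'
from tgt import *
T,st=cur()
print(where(T))
Tg=target(.093,-2.4); print(Tg)
Tm=Tg.copy(); Tm[:3,3]=[.50,.03,.36]
from scipy.spatial.transform import Rotation as Ro,Slerp
Tm[:3,:3]=Slerp([0,1],Ro.from_matrix([T[:3,:3],Tg[:3,:3]]))(.55).as_matrix()
T1=plan(T,Tm,12,1); plan(T1,Tg,11,1)
E
```

```text
(array([ -59.09849384, -364.63783691,   -0.75873688]), np.float64(16.66502906435394), np.float64(29.98566665991135), array([-0.49977689,  0.00253908]))
[[ 0.8433481  -0.21335388  0.49319784  0.54973508]
 [-0.19497433 -0.97674953 -0.08913679  0.21359707]
 [ 0.50074844 -0.02098758 -0.86533839  0.30599165]
 [ 0.          0.          0.          1.        ]]
[[0.07,-0.59,-0.54,-0.02,0.14,0.08,1],[0.07,-0.58,-0.54,-0.01,0.13,0.07,1],[0.08,-0.59,-0.53,-0.02,0.14,0.08,1],[0.09,-0.58,-0.54,-0.01,0.14,0.07,1],[0.09,-0.59,-0.54,-0.02,0.14,0.08,1],[0.09,-0.58,-0.53,-0.01,0.13,0.07,1],[0.1,-0.58,-0.54,-0.02,0.14,0.08,1],[0.11,-0.59,-0.53,-0.01,0.14,0.08,1],[0.11,-0.58,-0.54,-0.02,0.13,0.07,1],[0.11,-0.59,-0.53,-0.01,0.14,0.08,1],[0.12,-0.58,-0.53,-0.02,0.14,0.07,1],[0.13,-0.58,-0.53,-0.01,0.13,0.08,1]]
max [0.13 0.59 0.54 0.02 0.14 0.08] end [0.49998327 0.02987677 0.36000409]
[[0.06,-0.68,0.22,-0.01,0.12,0.07,1],[0.05,-0.69,0.22,-0.02,0.13,0.06,1],[0.04,-0.68,0.22,-0.01,0.12,0.07,1],[0.03,-0.69,0.21,-0.02,0.12,0.07,1],[0.01,-0.68,0.22,-0.01,0.12,0.07,1],[0.0,-0.69,0.21,-0.01,0.13,0.06,1],[-0.02,-0.69,0.22,-0.02,0.12,0.07,1],[-0.02,-0.68,0.21,-0.01,0.12,0.07,1],[-0.04,-0.69,0.21,-0.01,0.13,0.07,1],[-0.05,-0.69,0.2,-0.02,0.12,0.06,1],[-0.07,-0.69,0.2,-0.01,0.12,0.07,1]]
max [0.07 0.69 0.22 0.02 0.13 0.07] end [0.54962083 0.21373293 0.30605113]
```

Emit:
{"fn": "send_rows", "kwargs": {"moves": [[0.07, -0.4, -0.54, -0.02, 0.14, 0.08, 1], [0.07, -0.6, -0.54, -0.01, 0.13, 0.07, 1], [0.08, -0.6, -0.54, -0.02, 0.14, 0.08, 1], [0.09, -0.6, -0.54, -0.01, 0.14, 0.07, 1], [0.09, -0.6, -0.54, -0.02, 0.14, 0.08, 1], [0.09, -0.6, -0.54, -0.01, 0.13, 0.07, 1], [0.1, -0.6, -0.54, -0.02, 0.14, 0.08, 1], [0.11, -0.6, -0.54, -0.01, 0.14, 0.08, 1], [0.11, -0.6, -0.54, -0.02, 0.13, 0.07, 1], [0.11, -0.6, -0.54, -0.01, 0.14, 0.08, 1], [0.12, -0.6, -0.54, -0.02, 0.14, 0.07, 1], [0.13, -0.6, -0.54, -0.01, 0.13, 0.08, 1]]}}

```text
time_s: 13.28
position: [0.4989, 0.0313, 0.3614]
tcp_rot: [[0.955, -0.086, 0.282], [-0.081, -0.996, -0.028], [0.284, 0.004, -0.959]]
force: [0.7, -0.1, -4.3]
opening: 0.524
```

```bash
python3 - <<'E'
from tgt import *
T,st=cur(); print(st['time_s'],st['force'],st['opening']*87,where(T),st['joint_positions'].round(1))
plan(T,target(.093,-2.4),12,1)
E
```

```text
13.275 [ 0.74025722 -0.0542209  -4.33255993] 45.58370957702435 (array([   6.89009323, -188.0134676 ,  150.63821028]), np.float64(5.307096365185664), np.float64(13.707987462131786), array([-0.23591027,  0.0224238 ])) [-10.    4.6  99.5   1.4  59.5  84.3]
[[0.06,-0.62,0.21,-0.01,0.11,0.06,1],[0.05,-0.62,0.21,-0.02,0.12,0.06,1],[0.04,-0.63,0.2,-0.01,0.11,0.06,1],[0.03,-0.62,0.21,-0.01,0.11,0.07,1],[0.01,-0.62,0.2,-0.02,0.12,0.06,1],[0.01,-0.63,0.21,-0.01,0.11,0.06,1],[-0.01,-0.62,0.2,-0.01,0.11,0.06,1],[-0.01,-0.63,0.2,-0.02,0.12,0.06,1],[-0.03,-0.63,0.2,-0.01,0.11,0.06,1],[-0.03,-0.62,0.2,-0.01,0.12,0.06,1],[-0.05,-0.63,0.19,-0.02,0.11,0.07,1],[-0.06,-0.62,0.19,-0.01,0.11,0.06,1]]
max [0.06 0.63 0.21 0.02 0.12 0.07] end [0.54960448 0.21349677 0.30604455]
```

Emit:
{"fn": "send_rows", "kwargs": {"moves": [[0.06, -0.62, 0, -0.01, 0.11, 0.06, 1], [0.05, -0.62, 0, -0.02, 0.12, 0.06, 1], [0.04, -0.62, 0, -0.01, 0.11, 0.06, 1], [0.03, -0.62, 0.1, -0.01, 0.11, 0.07, 1], [0.01, -0.62, 0.2, -0.02, 0.12, 0.06, 1], [0.01, -0.62, 0.2, -0.01, 0.11, 0.06, 1], [0, -0.62, 0.2, -0.01, 0.11, 0.06, 1], [0, -0.62, 0.2, -0.02, 0.12, 0.06, 1], [-0.02, -0.62, 0.2, -0.01, 0.11, 0.06, 1], [-0.02, -0.62, 0.2, -0.01, 0.12, 0.06, 1], [-0.02, -0.5, 0.2, -0.02, 0.11, 0.07, 1], [0, 0, 0, 0, 0, 0, 1]]}}

```text
time_s: 14.78
position: [0.5402, 0.1942, 0.3272]
tcp_rot: [[0.857, -0.202, 0.474], [-0.185, -0.979, -0.083], [0.481, -0.017, -0.876]]
force: [0.2, -0.1, -5.4]
opening: 0.522
```

```bash
python3 - <<'E'
from tgt import *
T,st=cur(); print(st['time_s'],st['force'],st['opening']*87,where(T),st['joint_positions'].round(1))
plan(T,target(.085,-2.4),4,1)
E
```

```text
14.775 [ 0.19910644 -0.07357569 -5.39156734] 45.443274120714456 (array([  4.97207775, -20.77786508, 114.3623097 ]), np.float64(-1.713118357478664), np.float64(1.2898586963589358), array([-0.02237891,  0.00242932])) [ 14.8  11.8 100.7 -17.4  42.4 127.1]
[[-0.05,-0.21,0.3,0.0,0.03,0.02,1],[-0.06,-0.2,0.29,0.0,0.03,0.01,1],[-0.06,-0.21,0.29,-0.01,0.04,0.02,1],[-0.06,-0.2,0.3,0.0,0.03,0.02,1]]
max [0.06 0.21 0.3  0.01 0.04 0.02] end [0.55373319 0.21278062 0.29905225]
```

Emit:
{"fn": "send_rows", "kwargs": {"moves": [[-0.05, -0.21, 0.3, 0, 0.03, 0.02, 1], [-0.06, -0.2, 0.29, 0, 0.03, 0.01, 1], [-0.06, -0.21, 0.29, -0.01, 0.04, 0.02, 1], [-0.06, -0.2, 0.3, 0, 0.03, 0.02, 1], [0, 0, 0, 0, 0, 0, 1], [0, 0, 0, 0, 0, 0, 1]]}}

```text
time_s: 15.52
position: [0.5559, 0.2116, 0.2999]
tcp_rot: [[0.841, -0.215, 0.496], [-0.196, -0.976, -0.09], [0.504, -0.021, -0.864]]
force: [-0.0, 0.3, -4.7]
opening: 0.529
```

```bash
python3 - <<'E'
from tgt import *
import pickle
T,st=cur(); print(st['time_s'],st['force'],st['moment'],st['opening']*87,where(T),st['joint_positions'].round(1))
for n in ['top','scene','wrist']:
    st=status.read_state();c=vision.capture(n); pickle.dump((c,st),open(n+'5.pkl','wb'))
    cx,cy=dict(top=(150,148),scene=(340,230),wrist=(252,192))[n]; k=6 if n!='wrist' else 1.5
    w=55 if n!='wrist' else 190
    save(n+'5',cv2.resize(c['img'][max(cy-w,0):cy+w,cx-60 if n!='wrist' else 0:cx+60 if n!='wrist' else 512],None,fx=k,fy=k,interpolation=cv2.INTER_CUBIC))
plan(T,target(.085,-2.4),2,1)
E
```

```text
15.525 [-0.04263982  0.32949227 -4.70921846] [0.16436782 0.7773636  0.03616963] 46.06462204084337 (array([ 2.55725281, -0.91469004, 84.49330178]), np.float64(-2.4956210778999766), np.float64(0.2019956772130573), array([ 0.00344919, -0.00072947])) [ 16.9  15.5 101.1 -22.   38.1 134. ]
[[-0.05,-0.02,-0.01,0.0,-0.01,0.0,1],[-0.05,-0.01,-0.01,0.0,-0.01,-0.01,1]]
max [0.05 0.02 0.01 0.   0.01 0.01] end [0.55368591 0.21284284 0.29906257]
```

View pics/scene5.png

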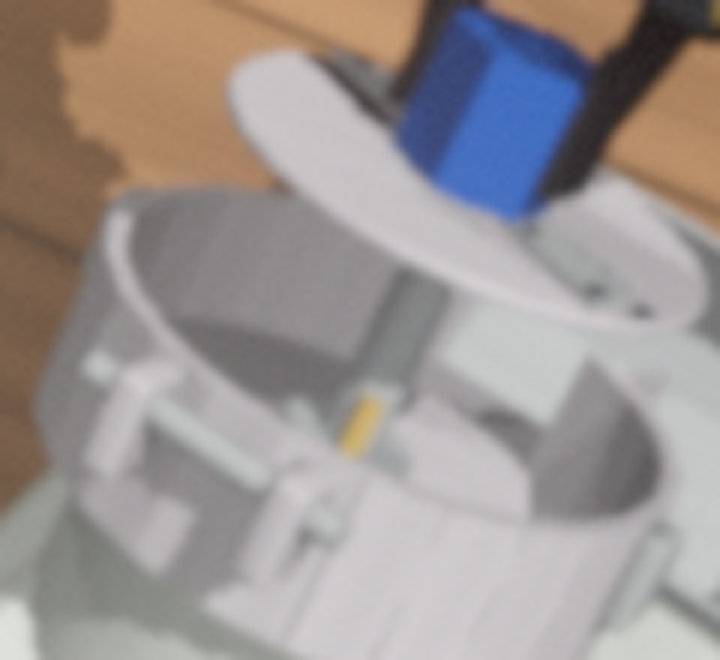

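View pics/wrist5.png

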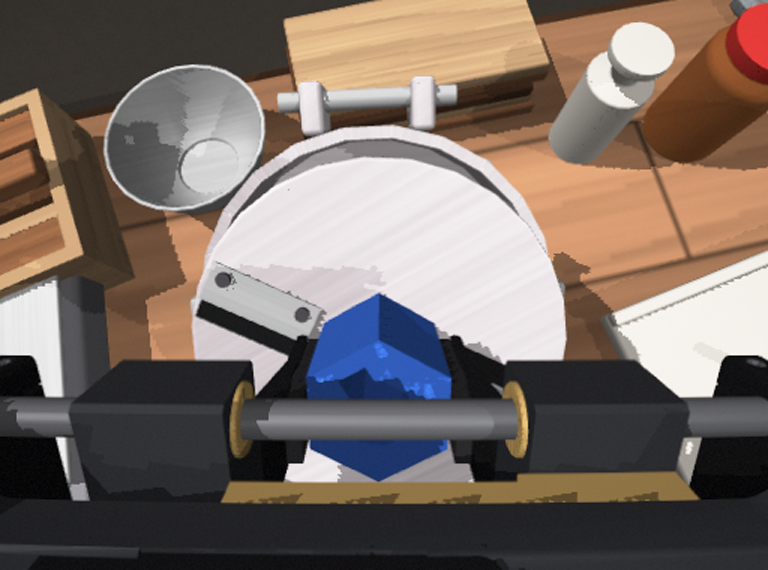

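```bash
cat > ov.py <<'E'
from tgt import *
import pickle,sys
tag=sys.argv[1]
for n,(cx,cy) in dict(top=(150,148),scene=(340,230)).items():
    c,st=pickle.load(open(n+tag+'.pkl','rb')); P=pose(c)
    T=np.eye(4);T[:3,:3]=st['tcp_rot'];T[:3,3]=st['position']
    k=6; y0,x0=max(cy-55,0),cx-60
    im=cv2.resize(c['img'][y0:cy+55,x0:cx+60],None,fx=k,fy=k,interpolation=cv2.INTER_CUBIC)
    def dr(X,col):
        uv=proj(c,X,P); uv=((uv-[x0,y0]+.5)*k-.5).round().astype(int); cv2.polylines(im,[uv.reshape(-1,1,2)],False,col,1)
    a=np.linspace(0,2*np.pi,49)
    def ring(h,r): return (S[:,None]+Rs@np.array([r*np.cos(a),r*np.sin(a),h+0*a])).T
    dr(ring(0,.022),(255,0,0));dr(ring(.058,.01),(0,255,0));dr(ring(.02,.01),(0,255,0))
    dr([S,S+nn*.063],(255,0,0))
    for s in (1,-1): dr([S+Rs@[0,s*.01,.0],S+Rs@[0,s*.01,.058]],(0,255,0)); dr([S+Rs@[s*.01,0,.0],S+Rs@[s*.01,0,.058]],(0,200,0))
    def hr(z,r,m=0,ph=0): 
        b=a if not m else np.arange(m+1)*2*np.pi/m+ph
        return (T[:3,3][:,None]+T[:3,:3]@(HUB[:,None]*[[1],[1],[1]]+np.array([r*np.cos(b),r*np.sin(b),-z+0*b]))).T
    dr(hr(.013,.08),(255,0,255));dr(hr(.06,.02656,6),(255,0,255));dr(hr(.019,.02656,6),(255,0,255))
    save(n+tag+'o',im)
E
python3 ov.py 5
```

```text
(no output)
```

View pics/scene5o.png

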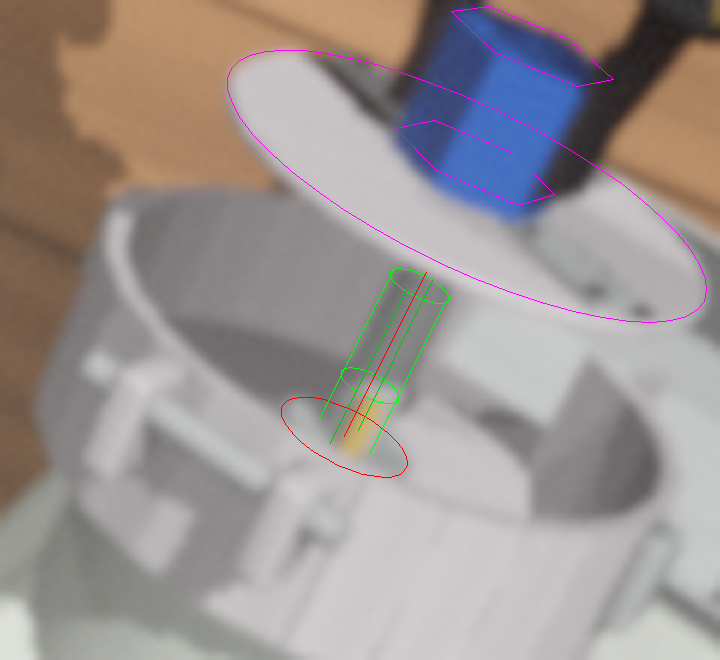

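View pics/top5o.png

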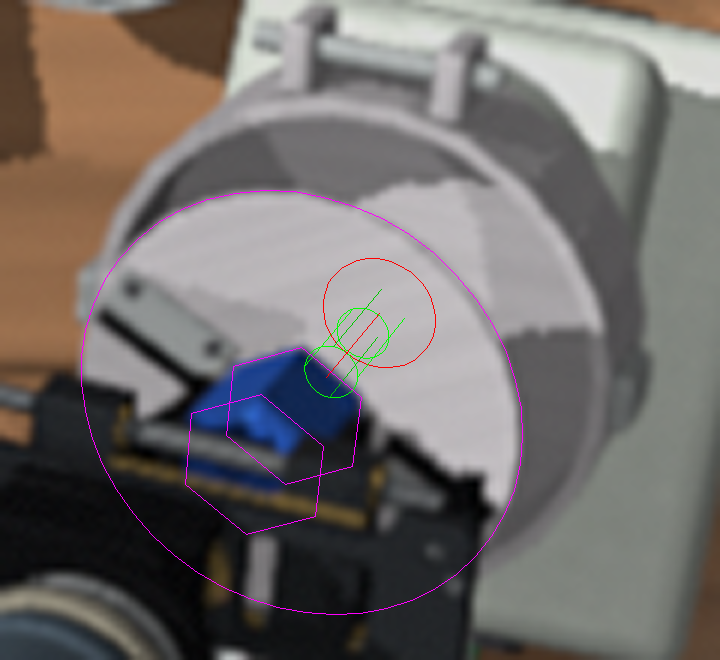

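```bash
sed -i "s/(340,230)/(340,245)/" ov.py; python3 ov.py 0; python3 - <<'E'
import sys; sys.path.insert(0,'.')
import cv2,numpy as np
a=cv2.imread('pics/scene0o.png');b=cv2.imread('pics/top0o.png')
a=a[100:560,150:600];b=b[100:560,150:600]
cv2.imwrite('pics/ov0.png',cv2.resize(np.hstack([a,b]),None,fx=.88,fy=.88))
E
```

```text
(no output)
```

View pics/ov0.png

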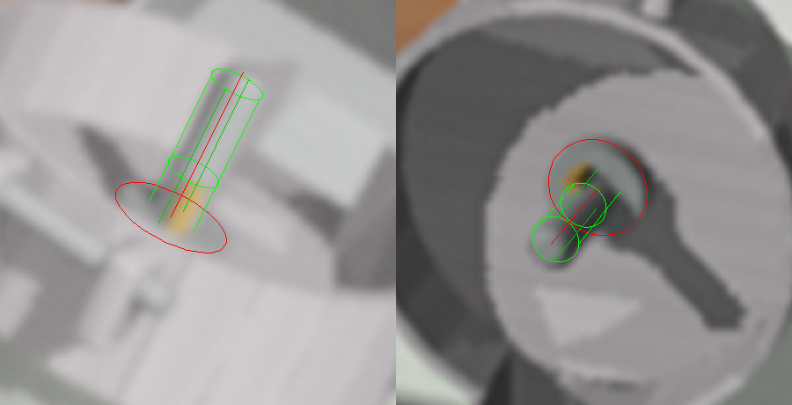

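```bash
python3 - <<'E'
from tgt import *
import pickle
out=[]
c,st=pickle.load(open('scene0.pkl','rb')); P=pose(c)
k=20; x0,y0=330,228; base=cv2.resize(c['img'][y0:y0+26,x0:x0+20],None,fx=k,fy=k,interpolation=cv2.INTER_NEAREST)
for A in [15,22,29,36]:
    im=base.copy(); a=np.radians(A); d=np.array([np.cos(a),np.sin(a),0]);e=np.array([-d[1],d[0],0])
    f=lambda u,v,h:S+Rs@(d*u+e*v+[0,0,h])
    Q=[f(.015,-.0035,0),f(.015,-.0035,.02),f(.015,.0035,.02),f(.015,.0035,0),f(.015,.0035,.02),f(.0095,.0035,.02),f(.0095,-.0035,.02),f(.015,-.0035,.02)]
    uv=proj(c,Q,P); uv=((uv-[x0,y0]+.5)*k-.5).round().astype(int); cv2.polylines(im,[uv.reshape(-1,1,2)],False,(255,0,255),2)
    out.append(cv2.resize(im,None,fx=.49,fy=.49))
save('keysc',np.hstack(out))
E
```

```text
(no output)
```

View pics/keysc.png

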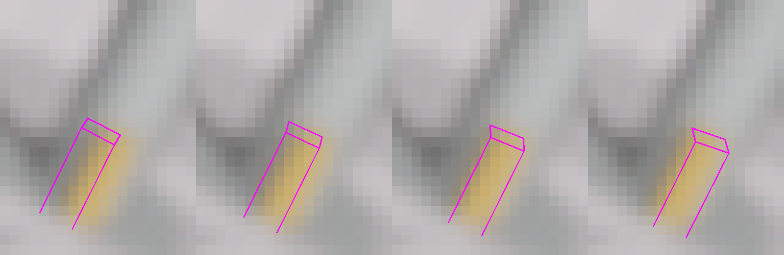

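```bash
python3 - <<'E'
from tgt import *
T,st=cur(); print(where(T))
T1=plan(T,target(.076,-1.4),2,1); plan(T1,target(.052,-1.4),4,1)
E
```

```text
(array([ 2.81046828, -1.00061818, 84.82845713]), np.float64(-2.5166437863164104), np.float64(0.234105452877345), array([ 0.0040514 , -0.00052986]))
[[-0.06,-0.02,0.18,0.0,-0.01,-0.06,1],[-0.05,-0.02,0.17,0.0,-0.01,-0.05,1]]
max [0.06 0.02 0.18 0.   0.01 0.06] end [0.55813111 0.21219491 0.29135855]
[[0.0,0.0,0.24,0.0,0.0,0.0,1],[0.0,0.0,0.24,0.0,0.0,0.0,1],[0.0,0.0,0.24,0.0,0.0,0.0,1],[0.0,0.0,0.24,0.0,0.0,0.0,1]]
max [0.   0.   0.24 0.   0.   0.  ] end [0.5699776  0.21004382 0.2705972 ]
```

Emit:
{"fn": "send_rows", "kwargs": {"moves": [[-0.06, -0.02, 0.16, 0, -0.01, -0.06, 1], [-0.05, -0.02, 0.16, 0, -0.01, -0.05, 1], [0, 0, 0, 0, 0, 0, 1], [0, 0, 0, 0, 0, 0, 1]]}}

```text
time_s: 16.18
position: [0.5577, 0.2123, 0.2915]
tcp_rot: [[0.847, -0.199, 0.493], [-0.178, -0.98, -0.09], [0.501, -0.012, -0.865]]
force: [-0.1, 0.6, -5.1]
opening: 0.525
```

```bash
cat > s.py <<'E'
from tgt import *
T,st=cur(); w=where(T); print('t',round(st['time_s'],2),'F shaft',(Rs.T@st['force']).round(2),'M',(Rs.T@st['moment']).round(2),'op',round(st['opening']*87,1),'pos',w[0].round(2),'ang',w[1].round(2),'tilt',w[2].round(2),w[3].round(4),'q6',st['joint_positions'][5].round(1))
E
python3 s.py
```

```text
t 16.18 F shaft [-2.71  0.6  -4.28] M [0.   0.8  0.03] op 45.7 pos [-0.3   0.14 76.46] ang -1.4 tilt 0.03 [-0.0001 -0.0006] q6 133.4
```

Emit:
{"fn": "send_rows", "kwargs": {"moves": [[0.01, 0, 0.2, 0, 0, 0, 1], [0, 0, 0.2, 0, 0, 0, 1], [0, 0, 0.2, 0, 0, 0, 1], [0, 0, 0, 0, 0, 0, 1]]}}

```text
time_s: 16.68
position: [0.5651, 0.2108, 0.278]
tcp_rot: [[0.848, -0.199, 0.492], [-0.178, -0.98, -0.09], [0.5, -0.011, -0.866]]
force: [-0.1, -0.2, -6.1]
opening: 0.531
```

```bash
python3 s.py
```

```text
t 16.68 F shaft [-3.14 -0.21 -5.24] M [ 0.01  0.8  -0.08] op 46.2 pos [-0.48 -0.1  60.95] ang -1.39 tilt 0.1 [-0.0012 -0.0012] q6 133.9
```

Emit:
{"fn": "send_rows", "kwargs": {"moves": [[0.01, 0, 0.2, 0, 0, 0, 1], [0, 0, 0.2, 0, 0, 0, 1], [0, 0, 0, 0, 0, 0, 1]]}}

```text
time_s: 17.05
position: [0.5703, 0.2099, 0.2696]
tcp_rot: [[0.847, -0.199, 0.492], [-0.178, -0.98, -0.09], [0.5, -0.011, -0.866]]
force: [-1.4, 1.0, -6.1]
opening: 0.525
```

```bash
python3 s.py
```

```text
t 17.05 F shaft [-4.43  0.7  -4.52] M [ 0.03  1.03 -0.02] op 45.7 pos [-1.700e-01 -5.000e-02  5.102e+01] ang -1.4 tilt 0.08 [-0.001 -0.001] q6 134.2
```

Emit:
{"fn": "send_rows", "kwargs": {"moves": [[0, 0, 0.2, 0, 0, 0, 1], [0, 0, 0.2, 0, 0, 0, 1], [0, 0, 0.2, 0, 0, 0, 1], [0, 0, 0.1, 0, 0, 0, 1], [0, 0, 0, 0, 0, 0, 1]]}}

```text
time_s: 17.68
position: [0.5788, 0.2083, 0.2545]
tcp_rot: [[0.847, -0.199, 0.492], [-0.178, -0.98, -0.09], [0.5, -0.011, -0.866]]
force: [-0.8, 1.8, -6.3]
opening: 0.532
```

```bash
python3 s.py
```

```text
t 17.68 F shaft [-4.13  1.6  -4.93] M [0.08 1.19 0.05] op 46.3 pos [-2.100e-01 -3.000e-02  3.367e+01] ang -1.4 tilt 0.08 [-0.001  -0.0009] q6 134.9
```

Emit:
{"fn": "send_rows", "kwargs": {"moves": [[0, 0, 0.16, 0, 0, 0, 1], [0, 0, 0.16, 0, 0, 0, 1], [0, 0, 0.12, 0, 0, 0, 1], [0, 0, 0.08, 0, 0, 0, 1], [0, 0, 0, 0, 0, 0, 1]]}}

```text
time_s: 18.3
position: [0.5852, 0.2072, 0.2434]
tcp_rot: [[0.847, -0.199, 0.492], [-0.178, -0.98, -0.09], [0.5, -0.011, -0.866]]
force: [-2.3, 0.5, -7.3]
opening: 0.526
```

```bash
python3 s.py
```

```text
t 18.3 F shaft [-5.7   0.11 -5.17] M [ 0.15  1.37 -0.02] op 45.8 pos [-0.16 -0.03 20.73] ang -1.4 tilt 0.07 [-0.0008 -0.0009] q6 135.5
```

Emit:
{"fn": "send_rows", "kwargs": {"moves": [[0, 0, 0.06, 0, 0, 0, 1], [0, 0, 0.06, 0, 0, 0, 1], [0, 0, 0, 0, 0, 0, 1]]}}

```text
time_s: 18.68
position: [0.5866, 0.207, 0.2409]
tcp_rot: [[0.847, -0.199, 0.492], [-0.178, -0.98, -0.09], [0.5, -0.012, -0.866]]
force: [-3.1, 0.9, -7.5]
opening: 0.525
```

```bash
python3 s.py
```

```text
t 18.68 F shaft [-6.54  0.35 -4.83] M [0.09 1.54 0.04] op 45.7 pos [-1.700e-01 -1.000e-02  1.792e+01] ang -1.4 tilt 0.06 [-0.0007 -0.0008] q6 135.6
```

Emit:
{"fn": "send_rows", "kwargs": {"moves": [[-0.03, 0, 0.08, 0, 0, 0, 1], [0, 0, 0.08, 0, 0, 0, 1], [0, 0, 0.06, 0, 0, 0, 1], [0, 0, 0, 0, 0, 0, 1]]}}

```text
time_s: 19.18
position: [0.5893, 0.2066, 0.2361]
tcp_rot: [[0.847, -0.199, 0.493], [-0.178, -0.98, -0.09], [0.501, -0.012, -0.865]]
force: [-2.1, 0.3, -7.1]
opening: 0.528
```

```bash
python3 s.py
```

```text
t 19.18 F shaft [-5.39 -0.1  -5.13] M [-0.02  1.23  0.04] op 45.9 pos [-0.2   0.1  12.36] ang -1.4 tilt 0.04 [ 0.0004 -0.0005] q6 136.0
```

Emit:
{"fn": "send_rows", "kwargs": {"moves": [[-0.02, 0, 0.1, 0, 0, 0, 1], [0, 0, 0.1, 0, 0, 0, 1], [0, 0, 0.1, 0, 0, 0, 1], [0, 0, 0, 0, 0, 0, 1]]}}

```text
time_s: 19.68
position: [0.5929, 0.2062, 0.2295]
tcp_rot: [[0.846, -0.199, 0.494], [-0.178, -0.98, -0.089], [0.502, -0.012, -0.865]]
force: [-0.7, 0.4, -5.8]
opening: 0.525
```

```bash
python3 s.py
```

```text
t 19.68 F shaft [-3.52  0.26 -4.66] M [-0.04  0.87 -0.04] op 45.6 pos [-0.41  0.34  4.85] ang -1.4 tilt 0.05 [ 0.0009 -0.    ] q6 136.5
```

Down to about 5 mm above the shoulder with almost no side force. I'll go down in small steps until it touches.

Emit:
{"fn": "send_rows", "kwargs": {"moves": [[0, 0, 0.06, 0, 0, 0, 1], [0, 0, 0.06, 0, 0, 0, 1], [0, 0, 0.03, 0, 0, 0, 1], [0, 0, 0, 0, 0, 0, 1]]}}

```text
time_s: 20.18
position: [0.5943, 0.2058, 0.2263]
tcp_rot: [[0.847, -0.199, 0.494], [-0.178, -0.98, -0.089], [0.501, -0.012, -0.865]]
force: [-0.6, 0.4, -5.5]
opening: 0.53
```

```bash
python3 s.py
```

```text
t 20.18 F shaft [-3.3   0.27 -4.43] M [0.02 0.83 0.  ] op 46.1 pos [-0.77  0.25  1.31] ang -1.4 tilt 0.03 [ 0.0005 -0.0003] q6 136.7
```

Emit:
{"fn": "send_rows", "kwargs": {"moves": [[0, 0, 0.04, 0, 0, 0, 1], [0, 0, 0.04, 0, 0, 0, 1], [0, 0, 0, 0, 0, 0, 1]]}}

```text
time_s: 20.55
position: [0.5947, 0.2057, 0.2255]
tcp_rot: [[0.846, -0.199, 0.494], [-0.178, -0.98, -0.09], [0.502, -0.012, -0.865]]
force: [-5.3, -0.4, 1.7]
opening: 0.525
```

```bash
python3 s.py
```

```text
t 20.55 F shaft [-3.6  -1.34  4.06] M [ 0.02  1.01 -0.02] op 45.6 pos [-0.8   0.22  0.42] ang -1.4 tilt 0.06 [ 0.0009 -0.0002] q6 136.8
```

Emit:
{"fn": "send_rows", "kwargs": {"moves": [[0, 0, 0, 0, 0, 0, 0.3], [0, 0, 0, 0, 0, 0, -0.1], [0, 0, 0, 0, 0, 0, -0.4], [0, 0, 0, 0, 0, 0, -0.6], [0, 0, 0, 0, 0, 0, -0.7], [0, 0, 0, 0, 0, 0, -0.7]]}}

```text
time_s: 21.3
position: [0.5952, 0.2056, 0.2244]
tcp_rot: [[0.847, -0.199, 0.493], [-0.178, -0.98, -0.09], [0.501, -0.012, -0.865]]
force: [-0.7, -0.1, 0.2]
opening: 0.835
```

```bash
python3 s.py; python3 - <<'E'
from h import *
import pickle
for n in ['scene','wrist']:
    st=status.read_state();c=vision.capture(n); pickle.dump((c,st),open(n+'6.pkl','wb'))
    if n=='scene': save('scene6',cv2.resize(c['img'][190:300,280:400],None,fx=6,fy=6,interpolation=cv2.INTER_CUBIC))
    else: save('wrist6',c['img'])
E
```

```text
t 21.3 F shaft [-0.49 -0.19  0.47] M [0.08 0.32 0.01] op 72.6 pos [-0.89  0.17 -0.74] ang -1.4 tilt 0.03 [ 0.0002 -0.0004] q6 136.8
```

View pics/scene6.png

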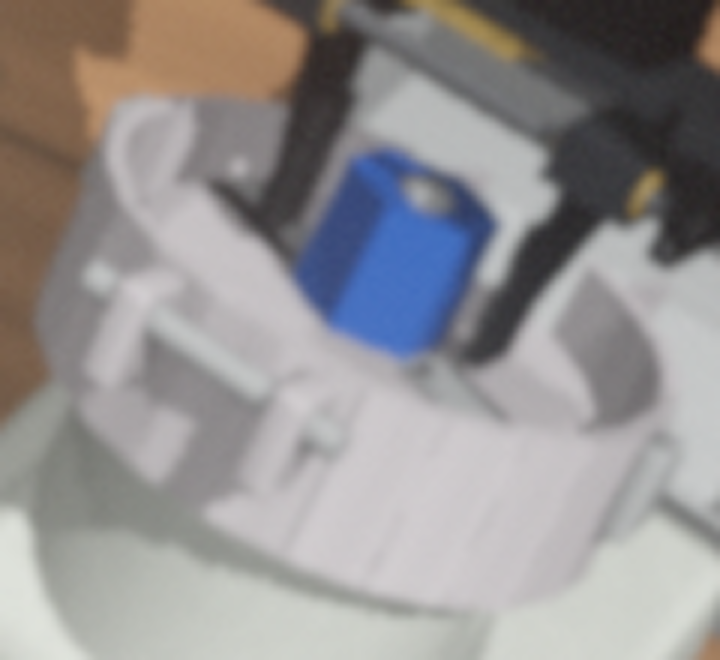

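View pics/wrist6.png

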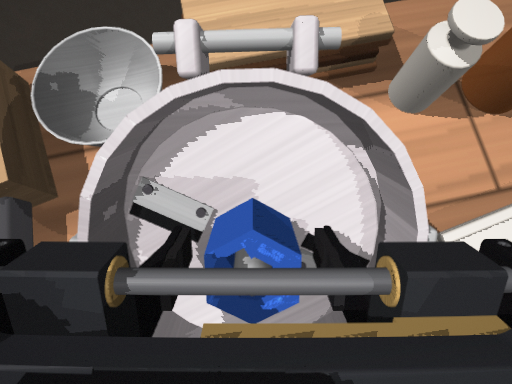

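The shaft tip shows level with the hub top at (425,195) in the scene crop, and the disc sits inside the bowl. Now back straight out.

Emit:
{"fn": "send_rows", "kwargs": {"moves": [[0, 0, -0.3, 0, 0, 0, -0.7], [0, 0, -0.6, 0, 0, 0, -0.7], [0, 0, -0.8, 0, 0, 0, -0.7], [0, 0, -0.8, 0, 0, 0, -0.7], [0, 0, -0.8, 0, 0, 0, -0.7], [0, 0, -0.8, 0, 0, 0, -0.7], [0, 0, -0.8, 0, 0, 0, -0.7], [0, 0, 0, 0, 0, 0, -0.7]]}}

```text
time_s: 22.4
position: [0.5345, 0.2172, 0.3334]
tcp_rot: [[0.845, -0.198, 0.497], [-0.178, -0.98, -0.088], [0.505, -0.014, -0.863]]
force: [0.8, -0.2, 0.1]
opening: 0.848
```

```bash
python3 s.py; python3 - <<'E'
from tgt import *
import pickle
T,st=cur(); c=vision.capture('wrist'); pickle.dump((c,st),open('w7.pkl','wb')); save('wrist7',c['img']); P=pose(c,st)
p,uv=cloud(c,P); l=(p-S)@Rs
r=np.hypot(l[:,0],l[:,1])
d=(r>.035)&(r<.075)&(abs(l[:,2])<.05); print('disc plane h',np.percentile(l[d][:,2],[10,50,90]))
q=l[d&(abs(l[:,2]-np.median(l[d][:,2]))<.003)]; n=np.linalg.svd(q-q.mean(0))[2][2]; print('tilt',np.degrees(np.arccos(abs(n[2]))),q.mean(0))
t=(r<.024)&(l[:,2]>.05); print('hub top h',np.percentile(l[t][:,2],[10,50,90]),t.sum())
for nm in ['top','scene']: c=vision.capture(nm); save(nm+'7',c['img'])
E
```

```text
t 22.4 F shaft [ 0.74 -0.1  -0.29] M [-0.02  0.31 -0.05] op 73.8 pos [  0.36   0.92 124.55] ang -1.41 tilt 0.28 [0.0044 0.0022] q6 132.2
disc plane h [0.01223939 0.01321038 0.0148212 ]
tilt 0.08545090137503378 [ 0.00661376 -0.00037751  0.01319871]
hub top h [0.05828512 0.06008189 0.06157376] 2115
```

View pics/wrist7.png

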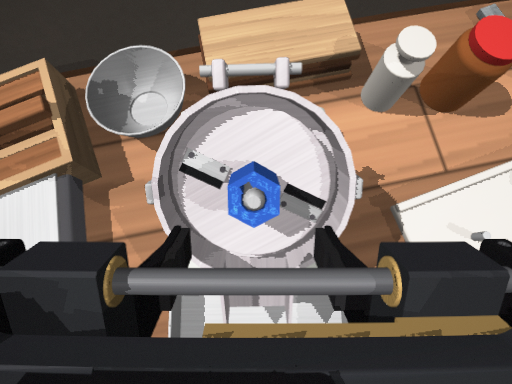

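View pics/scene7.png

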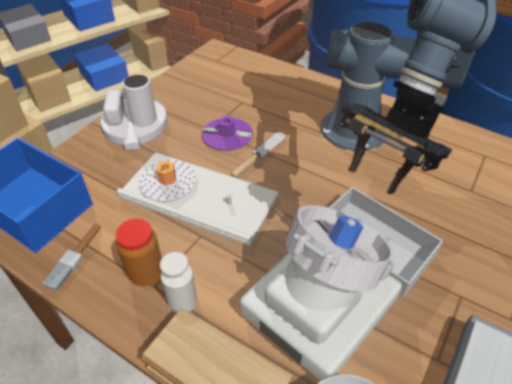

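The disc's upper face is 13.2 mm above the shoulder (13 expected), its hub top is at 60.1 mm (60 expected), and its tilt is 0.1°. That means it is fully home, and everything else is where it was.

```bash
python3 - <<'E'
from rig import bot
print(bot.hand_in())
E
```

```text
the job is handed in; nothing more can be done
None
```

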